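# Unstack the belt pulleys into their parts dishes

## Robot

A 6-joint arm with a two-finger parallel gripper is mounted at the origin on the work surface. World frame = base frame: x ahead of the robot, y to its left, z up, the work surface at z = 0. Lengths are in mm, angles in degrees, forces in N, time in s.
With the tool pointing down it reaches from about 350 to 850 mm from the base axis. Payload 8.1 kg.
Tool frame: the origin (TCP) lies at the very end of the fingers, on their centre line; the grasp point (between the pads) lies grip_depth behind it (grip_depth is the distance from the TCP to the grasp point, in mm); z points along the fingers, y is the direction in which the jaws open and shut (so a half turn about z gives the same grasp; the last joint's range is limited). The gripper opens to 85 mm and grips with 20 to 120 N. Pads are 22 mm wide; open, the fingers measure 114 mm over their backs; the gripper's body (76 mm by 85 mm) begins 54 mm behind the grasp point. The pads swing forward as they close: fully open they stand 13 mm farther back than shut.
Start: joints at [-81.383, 7.471, 85.268, -0, 87.261, -4.893], TCP at [140.193, -583.396, 231.292] pointing down, gripper open.
Joint ranges: [-169.43, 169.43], [-51.17, 129.36], [1.28, 143.12], [-76.62, 256.62], [0, 156.53], [-152.29, 152.29]. Speed limits (degrees/s): [136.94, 136.94, 159.86, 180, 180, 180].

## Interface

Orientations are given as [roll, pitch, yaw] about the fixed x, y, z axes, in that order (R = Rz(yaw) Ry(pitch) Rx(roll)).
In Python, from bench import * gives the robot as it stands.
- The arm moves only by the tool step_arm, never from a script. Its argument "plan" is a list of rows, each an object of numbers: "grip": the finger opening in cm, from 0 to 8.54; "tx", "ty", "tz": the shift along the tool's x, y, z in cm; "ax", "ay", "az": the turn, a rotation vector about the tool's x, y, z in degrees. In form: [{"grip": .., "tx": .., "ty": .., "tz": .., "ax": .., "ay": .., "az": ..}, ...]. A call has 1 to 8 rows; each row shifts and turns the commanded pose from where the row before left it, along the tool's axes as they then stand; what a row does not reach is not made up. A row lasts 1/12 s, in which the tool goes at most 41.7 mm and 7.16 degrees, less where a joint would pass 70% of its speed; a pose out of reach is approached as far as the arm can. A call with a gripper value outside its range is refused whole. The fingers move at their own pace and stop on an object; "newtons" is the grip in N (left out, the last holds). Time passes only in rows, so rows that do not move let the fingers close. It gives the time, the measured TCP pose, the force and the opening at its end, in the units of the state.
- sense(): the state, without advancing time (a new reading comes with each control period).
- snapshot(name): name is "scene" or "side" or "wrist"; returns the picture (420x560x3 uint8, red, green, blue); there is no depth.
- camera_model(name): a dict with "intrinsics" (3x3 intrinsics, pixels), "pose" (4x4, takes a point from camera to world coordinates); the wrist camera has in their place "T_tool_cam" (4x4, takes a point from camera to tool coordinates, whose origin is the TCP and whose axes are the flange's). Camera axes: x right, y down, z forward; pixel columns grow to the right and rows downward; lengths in mm; the calibration is good to about 2 mm. A picture is of the moment at which its call begins: read the wrist's pose just before it. camera_model takes no time and is no camera call.
- hand_in(): hands the job in, once; it reports no verdict.
The state is a dict: "time": time; "joint_pos": joint angles; "qd": joint speeds; "joint_efforts": joint torques, N m; "tool_pos": TCP position; "tcp_rot": TCP orientation; "ft_force": force on the tool from outside, world axes, zero at the start; "wrist_torque": the same for the moment, N m; "finger_gap": finger opening in mm.
Only numpy, scipy, OpenCV 4.12 (cv2) and the standard library are available. Lean on these libraries where they do the work, as an engineer would, in place of code of your own. Each camera call takes 0.05 s, during which the arm holds its last target.

## Task

The five belt pulleys stand in two stacks on the workbench. Take the stacks apart and set each pulley into the parts dish of its own colour, flat on the dish's floor with its hub up, without ever tipping a pulley over.

Things in the scene. Friction and masses are not known exactly. Their poses are not given: they have to be found in the camera images.
- red_pulley_mid (a point): Centre of the loose red belt pulley, half-way up its axis (23 mm above its flat underside). A red disc 100 mm across, 16 mm thick; on it a bare metal hub, a solid cylinder 36 mm across, 30 mm tall, to grip from above; 46 mm tall in all. z up along the axis, yaw is free. About 0.4 kg. Starts on the bench, at the bottom of a stack.
- blue_pulley_mid (a point): Centre of the loose blue belt pulley, half-way up its axis (23 mm above its flat underside). A blue disc 100 mm across, 16 mm thick; on it a bare metal hub, a solid cylinder 36 mm across, 30 mm tall, to grip from above; 46 mm tall in all. z up along the axis, yaw is free. About 0.4 kg. Starts on the bench, at the bottom of a stack.
- yellow_pulley_mid (a point): Centre of the loose yellow belt pulley, half-way up its axis (23 mm above its flat underside). A yellow disc 72 mm across, 16 mm thick; on it a bare metal hub, a solid cylinder 36 mm across, 30 mm tall, to grip from above; 46 mm tall in all. z up along the axis, yaw is free. About 0.25 kg. Starts in mid-stack, on the red or the blue pulley's hub, with the white pulley on it.
- green_pulley_mid (a point): Centre of the loose green belt pulley, half-way up its axis (23 mm above its flat underside). A green disc 72 mm across, 16 mm thick; on it a bare metal hub, a solid cylinder 36 mm across, 30 mm tall, to grip from above; 46 mm tall in all. z up along the axis, yaw is free. About 0.25 kg. Starts on top of the stack of two, on the red or the blue pulley's hub.
- white_pulley_mid (a point): Centre of the loose white belt pulley, half-way up its axis (23 mm above its flat underside). A white disc 48 mm across, 16 mm thick; on it a bare metal hub, a solid cylinder 30 mm across, 30 mm tall, to grip from above; 46 mm tall in all. z up along the axis, yaw is free. About 0.13 kg. Starts on top of the yellow pulley, at the top of the stack of three.
- red_dish: The red parts dish: a round, shallow open dish, red all over, fixed to the bench; 126 mm across inside, wall 3 mm, floor 4 mm thick, rim 14 mm above the bench. Origin: centre of its underside, at bench height; z up.
- blue_dish: The blue parts dish: a round, shallow open dish, blue all over, fixed to the bench; 126 mm across inside, wall 3 mm, floor 4 mm thick, rim 14 mm above the bench. Origin: centre of its underside, at bench height; z up.
- yellow_dish: The yellow parts dish: a round, shallow open dish, yellow all over, fixed to the bench; 98 mm across inside, wall 3 mm, floor 4 mm thick, rim 14 mm above the bench. Origin: centre of its underside, at bench height; z up.
- green_dish: The green parts dish: a round, shallow open dish, green all over, fixed to the bench; 98 mm across inside, wall 3 mm, floor 4 mm thick, rim 14 mm above the bench. Origin: centre of its underside, at bench height; z up.
- white_dish: The white parts dish: a round, shallow open dish, white all over, fixed to the bench; 74 mm across inside, wall 3 mm, floor 4 mm thick, rim 14 mm above the bench. Origin: centre of its underside, at bench height; z up.
Things that resemble listed ones, but are neither listed nor needed, are in the scene too. There is more than one size of the red_dish; the one meant has the size given above.

How it is judged:
By the outcome, as a careful person would: the job done as asked, in the order asked, and still so for the second after the job is handed in, with the robot touching nothing.
It also fails if it takes over 144 s, if anything falls off the work surface, if the arm or the gripper's body presses on something with over 40 N, if the wrist force passes 120 N, or if a joint passes its speed limit or range.

## Working session

There is one attempt and no reset: what is moved stays moved. The work goes in short steps, Python scripts to look and compute and a tool call to move; the robot and the scene stay as the last step left them, time stands still between calls to the robot, and variables do not carry over. Pictures are saved under pics/ and viewed, and the job is handed in when it is done.

Besides the shell and the picture viewer there is one more tool, called after "Call:" as name([rows], argument=value, ...), one row to a line, values as JSON. step_arm: Moves the arm, as the interface text tells. Its arguments: {"type":"object","properties":{"plan":{"type":"array","items":{"type":"object","properties":{"grip":{"type":"number"},"tx":{"type":"number"},"ty":{"type":"number"},"tz":{"type":"number"},"ax":{"type":"number"},"ay":{"type":"number"},"az":{"type":"number"}}}},"newtons":{"type":"number"}},"required":["plan"]}

```bash
ls; mkdir -p pics; python3 - <<'E'
from bench import *
import cv2
print(sense())
for n in ["scene","side","wrist"]:
    s=snapshot(n); cv2.imwrite(f"pics/{n}0.png",s[:,:,::-1])
    print(n,camera_model(n))
E
```

```text
pics
{'time': 0.0, 'joint_pos': array([-8.13853887e+01,  7.51614519e+00,  8.53316115e+01, -1.23974641e-03,
        8.72617112e+01, -4.89246660e+00]), 'qd': array([ 0.03762628,  0.06968962,  0.12058413,  0.0521967 , -0.01525095,
        0.04121547]), 'joint_efforts': array([ 1.49083280e-04, -5.69390988e+01, -5.00556779e+01,  9.06184482e-05,
        1.45264057e-02, -2.64334398e-05]), 'tool_pos': array([ 140.07358349, -582.83365399,  230.21127773]), 'tcp_rot': array([-1.79890825e+02, -8.10235724e-03,  1.35071306e+01]), 'ft_force': array([0.3820915 , 0.83332301, 0.67037844]), 'wrist_torque': array([-0.00284343, -0.02060856, -0.0360983 ]), 'finger_gap': 85.41749755442618}
scene {'intrinsics': array([[528.43687077,   0.        , 292.14125457],
       [  0.        , 528.43687077, 207.00544524],
       [  0.        ,   0.        ,   1.        ]]), 'pose': array([[ 6.60263033e-01,  4.41797124e-01, -6.07345066e-01,
         1.43352747e+03],
       [ 7.50878559e-01, -4.04795390e-01,  5.21844884e-01,
        -8.27134506e+02],
       [-1.53009139e-02, -8.00597273e-01, -5.99007419e-01,
         1.
[... 458 characters left out ...]
    [-5.69100451e-03, -6.76459700e-01, -7.36457662e-01,
         1.07884990e+03],
       [ 0.00000000e+00,  0.00000000e+00,  0.00000000e+00,
         1.00000000e+00]])}
wrist {'intrinsics': array([[354.32731973,   0.        , 277.34299296],
       [  0.        , 354.32731973, 210.63602133],
       [  0.        ,   0.        ,   1.        ]]), 'T_tool_cam': array([[-8.61952153e-04, -9.51578362e-01, -3.07405072e-01,
         7.86692472e+01],
       [ 9.99999568e-01, -7.13141577e-04, -5.96417249e-04,
         9.38917890e-01],
       [ 3.48314411e-04, -3.07405453e-01,  9.51578565e-01,
        -1.42851062e+02],
       [ 0.00000000e+00,  0.00000000e+00,  0.00000000e+00,
         1.00000000e+00]])}
```

```bash
python3 - <<'E'
import bench
print([n for n in dir(bench) if not n.startswith('_')])
print(getattr(bench,'grip_depth',None))
E
```

```text
['PlanningError', 'camera_model', 'grip_depth', 'hand_in', 'sense', 'snapshot']
18.700000000000003
```

View pics/scene0.png

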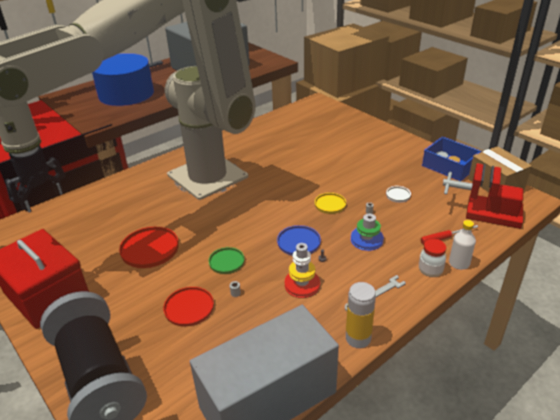

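View pics/side0.png

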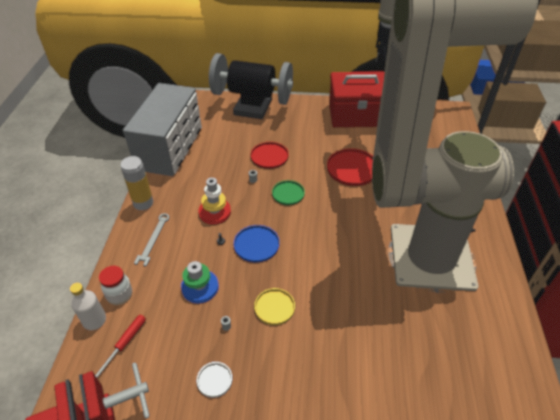

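View pics/wrist0.png

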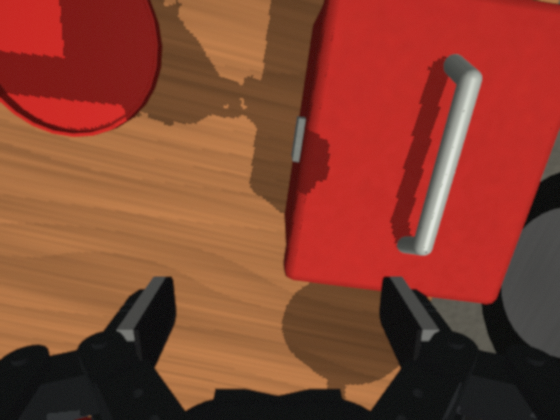

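```bash
cat > h.py <<'E'
import numpy as np, cv2
from bench import *
R_=lambda n:cv2.cvtColor(cv2.imread(n),cv2.COLOR_BGR2HSV)
def ray(cam,uv):
    K,T=cam['intrinsics'],cam['pose']
    uv=np.atleast_2d(np.float64(uv))
    d=np.c_[uv,np.ones(len(uv))]@np.linalg.inv(K).T@T[:3,:3].T
    return T[:3,3],d
def onz(cam,uv,z):
    o,d=ray(cam,uv); return o+d*((z-o[2])/d[:,2])[:,None]
def proj(cam,P):
    K,T=cam['intrinsics'],cam['pose']
    p=(np.atleast_2d(P)-T[:3,3])@T[:3,:3]; q=p@K.T
    return q[:,:2]/q[:,2:]
def wcam():
    from scipy.spatial.transform import Rotation as R
    s=sense(); T=np.eye(4); T[:3,:3]=R.from_euler('xyz',s['tcp_rot'],degrees=True).as_matrix(); T[:3,3]=s['tool_pos']
    c=camera_model('wrist'); return {'intrinsics':c['intrinsics'],'pose':T@c['T_tool_cam']},s
HS={'red':[(0,8),(172,180)],'yellow':[(22,34)],'green':[(45,80)],'blue':[(108,128)]}
def mask(hsv,c):
    m=np.zeros(hsv.shape[:2],np.uint8)
    for a,b in HS[c]: m|=cv2.inRange(hsv,(a,130,50),(b,255,255))
    return m
def circ(P):
    A=np.c_[2*P[:,:2],np.ones(len(P))]; x=np.linalg.lstsq(A,(P[:,:2]**2).sum(1),rcond=None)[0]
    r=np.sqrt(x[2]+x[0]**2+x[1]**2); return x[:2],r
E
python3 - <<'E'
from h import *
for n in ["scene","side"]:
    cam=camera_model(n); hsv=R_(f"pics/{n}0.png")
    for c in HS:
        m=mask(hsv,c)
        cs,_=cv2.findContours(m,cv2.RETR_EXTERNAL,cv2.CHAIN_APPROX_NONE)
        for k in cs:
            if cv2.contourArea(k)<150: continue
            x=k[:,0,:].astype(float); h=cv2.convexHull(k)[:,0,:].astype(float)
            # densify by hull contour
            P=onz(cam,x,14); ctr,r=circ(P)
            res=np.abs(np.hypot(*(P[:,:2]-ctr).T)-r)
            print(n,c,cv2.boundingRect(k),ctr.round(1),'R',r.round(1),'res',res.mean().round(1),res.max().round(1))
E
```

```text
scene red (163, 287, 51, 39) [ 512.2 -406.4] R 67.5 res 1.2 3.5
scene red (284, 274, 37, 24) [ 657.9 -131.6] R 44.5 res 10.3 38.4
scene red (421, 230, 31, 26) [803.6 293. ] R 51.2 res 11.2 37.4
scene red (0, 229, 89, 99) [ 112.4 -664.3] R 146.8 res 37.1 133.1
scene red (119, 227, 60, 41) [ 225.5 -364.8] R 91.1 res 2.4 6.8
scene red (0, 172, 17, 47) [-356.9 -611.3] R 96.2 res 39.2 90.4
scene red (466, 163, 58, 66) [780.5 627.3] R 129.5 res 38.5 116.1
scene red (61, 153, 38, 20) [-380.6 -319. ] R 50.0 res 15.1 29.0
scene red (115, 136, 13, 33) [-335.5 -130.2] R 90.8 res 28.3 59.1
scene red (28, 99, 54, 50) [-791.6 -292.4] R 176.1 res 52.6 131.8
scene yellow (289, 262, 26, 20) [617.7 -97.2] R 32.8 res 7.7 25.2
scene yellow (315, 193, 31, 20) [438.2 195.2] R 50.9 res 1.3 4.1
scene green (209, 248, 35, 25) [ 433.9 -227.1] R 49.9 res 1.2 3.4
scene blue (352, 230, 30, 19) [643.3 142.5] R 37.9 res 7.7 26.5
scene blue (278, 228, 42, 25) [507.6 -10. ] R 55.0 res 9.4 44.8
scene blue (424, 138, 56, 42) [540.6 734.8] R 108.0 res 17.0 44.3
scene blue (93, 54, 60, 51) [-1007.9   188.1] R 259.9 res 
[... 459 characters left out ...]
ed (327, 148, 46, 38) [ 223.2 -359.1] R 89.5 res 6.0 19.2
side red (539, 145, 21, 52) [-424.1 -392.4] R 74.9 res 31.5 70.4
side red (250, 141, 39, 28) [ 504.9 -398.1] R 69.5 res 1.9 4.8
side red (329, 70, 56, 58) [ 191.9 -780.2] R 175.2 res 34.9 89.8
side yellow (254, 288, 41, 37) [430.7 207.3] R 51.6 res 1.0 3.8
side yellow (202, 194, 23, 17) [ 657.1 -157.1] R 31.1 res 7.3 20.8
side green (184, 267, 26, 21) [652.3 131. ] R 30.0 res 5.6 16.7
side green (274, 182, 29, 22) [ 426.4 -215. ] R 45.8 res 1.1 2.7
side blue (182, 273, 36, 30) [634.1 165.4] R 40.5 res 9.2 30.6
side blue (235, 227, 43, 35) [502.6   1.4] R 63.0 res 1.0 2.6
side blue (472, 60, 23, 33) [-305.  -981.2] R 95.9 res 31.6 93.1
```

```bash
python3 - <<'E'
from h import *
RR={'red':66,'yellow':52,'green':52,'blue':66,'white':40}
W={'scene':(380,180,36,26),'side':(190,358,50,45)}
from scipy.optimize import least_squares
for n in ["scene","side"]:
    cam=camera_model(n); hsv=R_(f"pics/{n}0.png")
    for c in RR:
        if c=='white':
            m=cv2.inRange(hsv,(0,0,150),(180,70,255)); x0,y0,w,h=W[n]; mm=np.zeros_like(m); mm[y0:y0+h,x0:x0+w]=m[y0:y0+h,x0:x0+w]; m=mm
        else: m=mask(hsv,c)
        cs,_=cv2.findContours(m,cv2.RETR_EXTERNAL,cv2.CHAIN_APPROX_NONE)
        for k in cs:
            if cv2.contourArea(k)<150: continue
            P=onz(cam,k[:,0,:].astype(float),14)[:,:2]; ctr,r=circ(P)
            res=np.abs(np.hypot(*(P-ctr).T)-r)
            if res.mean()>2.5 and not c=='blue' or not abs(r-RR[c])<12: continue
            v=ctr-cam['pose'][:2,3]; v/=np.linalg.norm(v)
            Q=P[(P-ctr)@v>0.1*r]
            f=lambda p:np.hypot(*(Q-p).T)-RR[c]-1
            s=least_squares(f,ctr,loss='soft_l1')
            print(n,c,k[:,0].mean(0).round(),s.x.round(1),'res',np.abs(s.fun).mean().round(1), 'freeR',circ(Q))
# approximate stacks: discs bottoms
for n,u in [('scene',(302,246)),('side',(211.5,183))]:
    print('white top',onz(camera_model(n),u,138))
for n,u in [('scene',(369,215)),('side',(195,266))]:
    print('green hubtop',onz(camera_model(n),u,92))
for n,u in [('scene',(235,285)),('side',(253,172))]: print('nut',onz(camera_model(n),u,20))
for n,u in [('scene',(370,207)),('side',(226,320))]: print('nut2',onz(camera_model(n),u,20))
E
```

```text
scene red [188. 306.] [ 511.2 -405.8] res 1.0 freeR (array([ 509.69204862, -405.24306247]), np.float64(65.80511887525147))
scene yellow [330. 203.] [440.4 193.6] res 1.6 freeR (array([437.36908895, 196.15355283]), np.float64(50.06263337763453))
scene green [226. 260.] [ 437.2 -229.2] res 1.7 freeR (array([ 433.73022966, -226.73539632]), np.float64(49.672519140525516))
scene blue [299. 240.] [518.5 -16.4] res 1.3 freeR (array([513.95319486, -12.86608706]), np.float64(62.20750689913133))
scene white [398. 193.] [556.8 404.5] res 2.5 freeR (array([556.73754811, 405.36976071]), np.float64(40.07745978018135))
side red [269. 155.] [ 505.1 -402.2] res 1.4 freeR (array([ 505.0736902 , -402.46819575]), np.float64(66.79815386871289))
side yellow [274. 306.] [431.2 209.1] res 1.4 freeR (array([431.45982166, 205.11664898]), np.float64(50.019792683998915))
side green [288. 193.] [ 426.  -206.3] res 1.9 freeR (array([ 426.1973868 , -215.11851588]), np.float64(45.82814754308874))
side blue [256. 244.] [501.3   5.8] res 1.4 freeR (array([5.02352965e+02, 2.25632078e-01]), np.float64(62.41868483774948))
side white [214. 378.] [552.1 412. ] res 0.6 freeR (array([552.28368618, 411.56600416]), np.float64(40.664328095327704))
white top [[ 644.87771181 -117.63059781  138.        ]]
white top [[ 639.67001376 -109.82657905  138.        ]]
green hubtop [[636.1298496  160.36301684  92.        ]]
green hubtop [[639.51008938 153.70715745  92.        ]]
nut [[ 540.74143245 -272.85978371   20.        ]]
nut [[ 547.98386588 -296.04365611   20.        ]]
nut2 [[550.24636496 268.13006834  20.        ]]
nut2 [[547.52916629 262.28752237  20.        ]]
```

Call:
step_arm([
  {"tx": 1.8, "ty": -1.0},
  {"tx": 3.5, "ty": -2},
  {"tx": 3.5, "ty": -2},
  {"tx": 3.5, "ty": -2},
  {"tx": 3.5, "ty": -2},
  {"tx": 3.5, "ty": -2},
  {"tx": 3.5, "ty": -2},
  {"tx": 3.5, "ty": -2},
])

```text
invalid input
```

Call:
step_arm([
  {"tx": 3.5, "ty": -2},
  {"tx": 3.5, "ty": -2},
  {"tx": 3.5, "ty": -2},
  {"tx": 3.5, "ty": -2},
  {"tx": 3.5, "ty": -2},
  {"tx": 3.5, "ty": -2},
  {"tx": 3.5, "ty": -2},
  {"tx": 3.5, "ty": -2},
])

```text
invalid input
```

Call:
step_arm([
  {"tx": 2.5, "ty": -1.4},
  {"tx": 0},
  {"tx": 0},
])

```text
invalid input
```

```bash
cat >> h.py <<'E'
def wshot(name):
    cam,s=wcam(); im=snapshot('wrist'); cv2.imwrite(f'pics/{name}.png',im[:,:,::-1])
    np.savez(f'pics/{name}.npz',K=cam['intrinsics'],T=cam['pose'],tp=s['tool_pos'],tr=s['tcp_rot'])
    print(s['time'],s['tool_pos'].round(1),s['tcp_rot'].round(2),s['ft_force'].round(1),s['finger_gap'].round(1),'j6',s['joint_pos'][5].round(1))
def wl(name):
    d=np.load(f'pics/{name}.npz'); return {'intrinsics':d['K'],'pose':d['T']},d
def togo(dx,dy,yaw):
    t=np.radians(yaw); return np.cos(t)*dx+np.sin(t)*dy, np.sin(t)*dx-np.cos(t)*dy
E
python3 -c "
from h import *
wshot('w1')"
```

```text
Traceback (most recent call last):
  File "h.py", line 30, in wshot
    print(s['time'],s['tool_pos'].round(1),s['tcp_rot'].round(2),s['ft_force'].round(1),s['finger_gap'].round(1),'j6',s['joint_pos'][5].round(1))
                                                                                        ^^^^^^^^^^^^^^^^^^^^^
AttributeError: 'float' object has no attribute 'round'
```

View pics/w1.png

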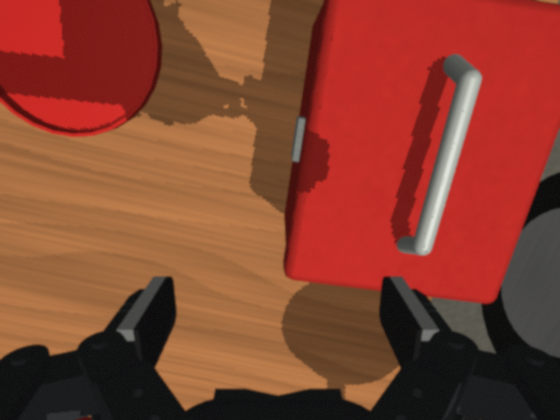

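Call:
step_arm([
  {"grip": 8.5, "tx": 1.8, "ty": -1.0, "tz": 0, "ax": 0, "ay": 0, "az": 0},
  {"grip": 8.5, "tx": 3.5, "ty": -2, "tz": 0, "ax": 0, "ay": 0, "az": 0},
  {"grip": 8.5, "tx": 3.5, "ty": -2, "tz": 0, "ax": 0, "ay": 0, "az": 0},
  {"grip": 8.5, "tx": 3.5, "ty": -2, "tz": 0, "ax": 0, "ay": 0, "az": 0},
  {"grip": 8.5, "tx": 3.5, "ty": -2, "tz": 0, "ax": 0, "ay": 0, "az": 0},
  {"grip": 8.5, "tx": 3.5, "ty": -2, "tz": 0, "ax": 0, "ay": 0, "az": 0},
  {"grip": 8.5, "tx": 3.5, "ty": -2, "tz": 0, "ax": 0, "ay": 0, "az": 0},
  {"grip": 8.5, "tx": 3.5, "ty": -2, "tz": 0, "ax": 0, "ay": 0, "az": 0},
])

```text
time: 0.87
tool_pos: [361.9, -374.4, 231.2]
tcp_rot: [180.0, -0.0, 13.5]
ft_force: [1.3, -1.0, -0.0]
finger_gap: 84.9
```

Call:
step_arm([
  {"grip": 8.5, "tx": 3.6, "ty": -2, "tz": 0, "ax": 0, "ay": 0, "az": 0},
  {"grip": 8.5, "tx": 3.6, "ty": -2, "tz": 0, "ax": 0, "ay": 0, "az": 0},
  {"grip": 8.5, "tx": 3.6, "ty": -2, "tz": 0, "ax": 0, "ay": 0, "az": 0},
  {"grip": 8.5, "tx": 3.6, "ty": -2, "tz": 0, "ax": 0, "ay": 0, "az": 0},
  {"grip": 8.5, "tx": 3.6, "ty": -2, "tz": 0, "ax": 0, "ay": 0, "az": 0},
  {"grip": 8.5, "tx": 3.6, "ty": -2, "tz": 0, "ax": 0, "ay": 0, "az": 0},
  {"grip": 8.5, "tx": 3.6, "ty": -2, "tz": 0, "ax": 0, "ay": 0, "az": 0},
  {"grip": 8.5, "tx": 3.6, "ty": -2, "tz": 0, "ax": 0, "ay": 0, "az": 0},
])

```text
time: 1.53
tool_pos: [604.7, -151.4, 231.1]
tcp_rot: [-180.0, 0.0, 13.5]
ft_force: [1.8, -1.1, -0.3]
finger_gap: 84.9
```

Call:
step_arm([
  {"grip": 8.5, "tx": 2.8, "ty": -1.6, "tz": 0, "ax": 0, "ay": 0, "az": 0},
  {"grip": 8.5, "tx": 1.2, "ty": -0.7, "tz": 0, "ax": 0, "ay": 0, "az": 0},
  {"grip": 8.5, "tx": 0, "ty": 0, "tz": 0, "ax": 0, "ay": 0, "az": 0},
  {"grip": 8.5, "tx": 0, "ty": 0, "tz": 0, "ax": 0, "ay": 0, "az": 0},
  {"grip": 8.5, "tx": 0, "ty": 0, "tz": 0, "ax": 0, "ay": 0, "az": 0},
])

```text
time: 1.95
tool_pos: [636.5, -122.1, 230.9]
tcp_rot: [180.0, 0.1, 13.5]
ft_force: [-1.4, -0.1, 0.0]
finger_gap: 85.0
```

```bash
sed -i "s/s\['finger_gap'\].round(1)/round(s['finger_gap'],1)/" h.py
python3 -c "
from h import *
wshot('w2')"
```

```text
1.95 [ 636.5 -122.1  230.9] [1.800e+02 5.000e-02 1.349e+01] [-1.4 -0.1  0. ] 85.0 j6 61.1
```

View pics/w2.png

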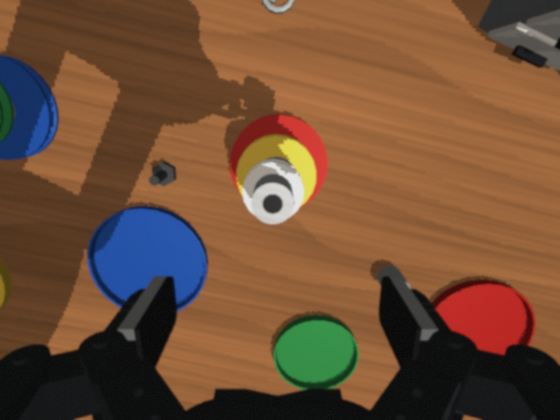

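```bash
python3 - <<'E'
from h import *
cam,d=wl('w2'); im=cv2.imread('pics/w2.png'); hsv=cv2.cvtColor(im,cv2.COLOR_BGR2HSV)
g=im[160:240,225:325]; cv2.imwrite('pics/w2c.png',cv2.resize(g,None,fx=6,fy=6,interpolation=cv2.INTER_CUBIC))
print(onz(cam,[272.5,204],138))
for c,z in [('red',16),('yellow',62),('blue',14),('green',14)]:
    for k in cv2.findContours(mask(hsv,c),0,1)[0]:
        if cv2.contourArea(k)<500: continue
        P=onz(cam,k[:,0].astype(float),z)[:,:2]
        x=P
        if c in('red','yellow') : x=P[k[:,0,1]<np.percentile(k[:,0,1],65)]
        if c in 'red yellow' and k[:,0,1].mean()>250: z2=14;x=onz(cam,k[:,0].astype(float),14)[:,:2]
        print(c,k[:,0].mean(0),circ(x))
E
```

```text
[[ 642.93659023 -117.92608883  138.        ]]
red [487.81782946 315.62790698] (array([ 528.86592631, -403.18596217]), np.float64(55.14591144801748))
red [280.0498615  152.02493075] (array([ 654.87504543, -119.13823213]), np.float64(40.65748772514592))
yellow [277.0075188  165.91729323] (array([ 655.4291554 , -117.38630445]), np.float64(25.787837343032198))
blue [149.19263456 259.92351275] (array([510.95806276,  -2.35608224]), np.float64(60.85129392852717))
blue [ 23.52713178 110.07751938] (array([639.96879079, 139.20121587]), np.float64(38.423544723355576))
green [315.30701754 352.12280702] (array([ 431.04148332, -219.8862833 ]), np.float64(52.181472954428585))
```

View pics/w2c.png

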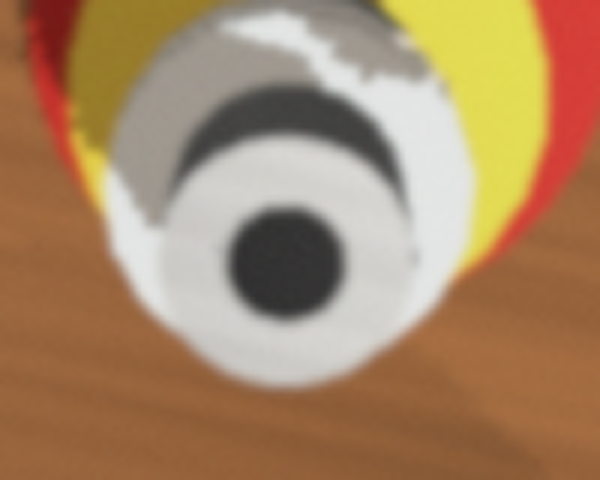

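Call:
step_arm([
  {"grip": 6, "tx": 0.7, "ty": -0.25, "tz": 1, "ax": 0, "ay": 0, "az": 0},
  {"grip": 6, "tx": 0, "ty": 0, "tz": 3, "ax": 0, "ay": 0, "az": 0},
  {"grip": 6, "tx": 0, "ty": 0, "tz": 3, "ax": 0, "ay": 0, "az": 0},
  {"grip": 6, "tx": 0, "ty": 0, "tz": 2, "ax": 0, "ay": 0, "az": 0},
  {"grip": 6, "tx": 0, "ty": 0, "tz": 1, "ax": 0, "ay": 0, "az": 0},
  {"grip": 6, "tx": 0, "ty": 0, "tz": 0, "ax": 0, "ay": 0, "az": 0},
  {"grip": 6, "tx": 0, "ty": 0, "tz": 0, "ax": 0, "ay": 0, "az": 0},
], newtons=40)

```text
time: 2.58
tool_pos: [643.1, -117.9, 131.3]
tcp_rot: [-180.0, 0.0, 13.5]
ft_force: [-0.3, 0.0, 1.2]
finger_gap: 59.9
```

```bash

python3 -c "
from h import *
wshot('w3')"
```

```text
2.5833 [ 643.1 -117.9  131.3] [-1.7999e+02  2.0000e-02  1.3470e+01] [-0.3  0.   1.2] 59.9 j6 61.7
```

View pics/w3.png

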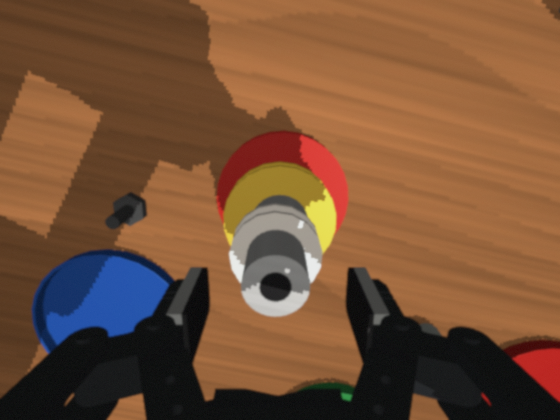

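Call:
step_arm([
  {"grip": 6, "tx": 0, "ty": 0, "tz": 1.0, "ax": 0, "ay": 0, "az": 0},
  {"grip": 6, "tx": 0, "ty": 0, "tz": 1.05, "ax": 0, "ay": 0, "az": 0},
  {"grip": 4, "tx": 0, "ty": 0, "tz": 0, "ax": 0, "ay": 0, "az": 0},
  {"grip": 3.5, "tx": 0, "ty": 0, "tz": 0, "ax": 0, "ay": 0, "az": 0},
  {"grip": 3.2, "tx": 0, "ty": 0, "tz": 0, "ax": 0, "ay": 0, "az": 0},
  {"grip": 2.8, "tx": 0, "ty": 0, "tz": 0, "ax": 0, "ay": 0, "az": 0},
  {"grip": 2.5, "tx": 0, "ty": 0, "tz": 0, "ax": 0, "ay": 0, "az": 0},
  {"grip": 2.5, "tx": 0, "ty": 0, "tz": 0, "ax": 0, "ay": 0, "az": 0},
], newtons=40)

```text
time: 3.3
tool_pos: [643.4, -117.5, 111.1]
tcp_rot: [180.0, -0.0, 13.5]
ft_force: [0.2, -0.3, -0.8]
finger_gap: 28.8
```

```bash

python3 -c "
from h import *
wshot('w4')"
```

```text
3.3 [ 643.4 -117.5  111.1] [ 1.7999e+02 -2.0000e-02  1.3520e+01] [ 0.2 -0.3 -0.8] 28.8 j6 61.6
```

View pics/w4.png

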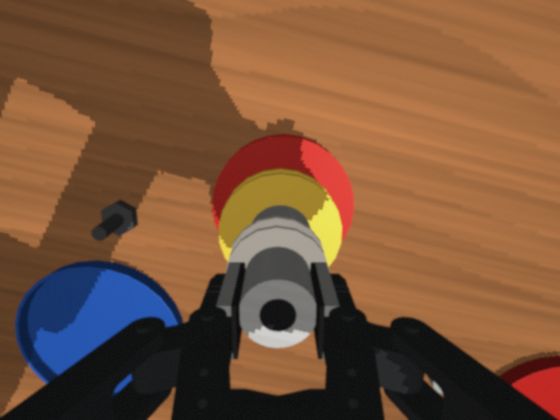

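Call:
step_arm([
  {"grip": 2.5, "tx": 0, "ty": 0, "tz": -0.3, "ax": 0, "ay": 0, "az": 0},
  {"grip": 2.5, "tx": 0, "ty": 0, "tz": -0.7, "ax": 0, "ay": 0, "az": 0},
  {"grip": 2.5, "tx": 0, "ty": 0, "tz": -1.5, "ax": 0, "ay": 0, "az": 0},
  {"grip": 2.5, "tx": 0, "ty": 0, "tz": -2.5, "ax": 0, "ay": 0, "az": 0},
  {"grip": 2.5, "tx": 0, "ty": 0, "tz": -2.5, "ax": 0, "ay": 0, "az": 0},
  {"grip": 2.5, "tx": 0, "ty": 0, "tz": -1.5, "ax": 0, "ay": 0, "az": 0},
  {"grip": 2.5, "tx": 0, "ty": 0, "tz": -0.5, "ax": 0, "ay": 0, "az": 0},
  {"grip": 2.5, "tx": 0, "ty": 0, "tz": 0, "ax": 0, "ay": 0, "az": 0},
])

```text
time: 4.02
tool_pos: [644.5, -117.8, 208.5]
tcp_rot: [179.9, -0.2, 13.5]
ft_force: [0.2, -0.2, -1.6]
finger_gap: 28.7
```

Call:
step_arm([
  {"grip": 2.5, "tx": -0.1, "ty": -1.0, "tz": 0, "ax": 0, "ay": 0, "az": 0},
  {"grip": 2.5, "tx": -0.2, "ty": -2.2, "tz": 0, "ax": 0, "ay": 0, "az": 0},
  {"grip": 2.5, "tx": -0.25, "ty": -3.5, "tz": 0, "ax": 0, "ay": 0, "az": 0},
  {"grip": 2.5, "tx": -0.3, "ty": -3.9, "tz": 0, "ax": 0, "ay": 0, "az": 0},
  {"grip": 2.5, "tx": -0.3, "ty": -3.9, "tz": 0, "ax": 0, "ay": 0, "az": 0},
  {"grip": 2.5, "tx": -0.3, "ty": -3.9, "tz": 0, "ax": 0, "ay": 0, "az": 0},
  {"grip": 2.5, "tx": -0.3, "ty": -3.9, "tz": 0, "ax": 0, "ay": 0, "az": 0},
  {"grip": 2.5, "tx": -0.3, "ty": -3.9, "tz": 0, "ax": 0, "ay": 0, "az": 0},
])

```text
time: 4.68
tool_pos: [559.6, 134.4, 203.4]
tcp_rot: [-180.0, 0.2, 13.5]
ft_force: [0.4, 0.6, -1.0]
finger_gap: 28.6
```

Call:
step_arm([
  {"grip": 2.5, "tx": -0.3, "ty": -3.9, "tz": 0, "ax": 0, "ay": 0, "az": 0},
  {"grip": 2.5, "tx": -0.3, "ty": -3.9, "tz": 0, "ax": 0, "ay": 0, "az": 0},
  {"grip": 2.5, "tx": -0.3, "ty": -3.9, "tz": 0, "ax": 0, "ay": 0, "az": 0},
  {"grip": 2.5, "tx": -0.3, "ty": -3.9, "tz": 0, "ax": 0, "ay": 0, "az": 0},
  {"grip": 2.5, "tx": -0.3, "ty": -3.9, "tz": 0, "ax": 0, "ay": 0, "az": 0},
  {"grip": 2.5, "tx": -0.3, "ty": -3.6, "tz": 0, "ax": 0, "ay": 0, "az": 0},
  {"grip": 2.5, "tx": -0.3, "ty": -2.4, "tz": 0, "ax": 0, "ay": 0, "az": 0},
  {"grip": 2.5, "tx": -0.1, "ty": -1.2, "tz": 0, "ax": 0, "ay": 0, "az": 0},
])

```text
time: 5.35
tool_pos: [474.9, 389.7, 203.4]
tcp_rot: [180.0, 0.2, 13.7]
ft_force: [0.2, 0.1, -1.1]
finger_gap: 28.5
```

```bash

python3 -c "
from h import *
wshot('w5')"
```

```text
5.35 [474.9 389.7 203.4] [179.99   0.22  13.7 ] [ 0.2  0.1 -1.1] 28.5 j6 110.8
```

View pics/w5.png

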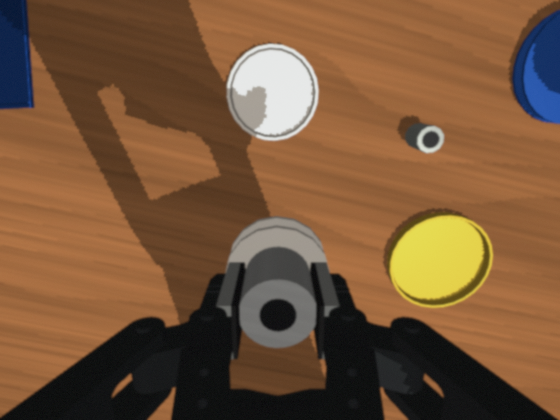

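```bash
cat >>h.py <<'E'
def dish(name,c,near,R0):
    cam,d=wl(name); im=cv2.imread(f'pics/{name}.png'); hsv=cv2.cvtColor(im,cv2.COLOR_BGR2HSV)
    m=cv2.inRange(hsv,(0,0,110),(180,60,255)) if c=='white' else mask(hsv,c)
    if c=='blue': m=cv2.inRange(hsv,(105,120,30),(130,255,255))
    m=cv2.morphologyEx(m,cv2.MORPH_CLOSE,np.ones((3,3)))
    ks=[k for k in cv2.findContours(m,0,1)[0] if cv2.contourArea(k)>500]
    k=min(ks,key=lambda k:np.hypot(*(k[:,0].mean(0)-near)))
    h=cv2.convexHull(k)
    x=k[:,0].astype(float); x=x[(x[:,0]>2)&(x[:,0]<557)&(x[:,1]>2)]
    P=onz(cam,x,14)[:,:2]; ctr,r=circ(P)
    # far half only (upper rim edge seen)
    v=ctr-cam['pose'][:2,3]; n=np.linalg.norm(v); v/=n
    Q=P[(P-ctr)@v>0]; c2,r2=circ(Q)
    t=np.array(d['tp']); 
    print(c,k[:,0].mean(0).round(),'all',ctr.round(1),r.round(1),'far',c2.round(1),r2.round(1),'want',R0,'go tx,ty',np.round(togo(*(ctr-t[:2]),d['tr'][2]),1))
E
python3 -c "
from h import *
dish('w5','white',(273,91),40);dish('w5','yellow',(441,260),52)"
```

```text
white [272.  92.] all [552.  412.4] 40.6 far [552.1 412.5] 40.5 want 40 go tx,ty [80.2 -3.7]
yellow [439. 260.] all [431.9 206. ] 53.1 far [431.  204.2] 51.9 want 52 go tx,ty [-85.3 168.3]
```

Call:
step_arm([
  {"grip": 2.5, "tx": 1.5, "ty": -0.1, "tz": 0, "ax": 0, "ay": 0, "az": 0},
  {"grip": 2.5, "tx": 3, "ty": -0.1, "tz": 1, "ax": 0, "ay": 0, "az": 0},
  {"grip": 2.5, "tx": 2.5, "ty": -0.1, "tz": 2.5, "ax": 0, "ay": 0, "az": 0},
  {"grip": 2.5, "tx": 1, "ty": 0, "tz": 3, "ax": 0, "ay": 0, "az": 0},
  {"grip": 2.5, "tx": 0, "ty": 0, "tz": 3, "ax": 0, "ay": 0, "az": 0},
  {"grip": 2.5, "tx": 0, "ty": 0, "tz": 3, "ax": 0, "ay": 0, "az": 0},
  {"grip": 2.5, "tx": 0, "ty": 0, "tz": 2, "ax": 0, "ay": 0, "az": 0},
  {"grip": 2.5, "tx": 0, "ty": 0, "tz": 1, "ax": 0, "ay": 0, "az": 0},
])

```text
time: 6.07
tool_pos: [552.6, 405.5, 44.7]
tcp_rot: [179.8, 0.5, 13.5]
ft_force: [0.5, -2.3, -1.9]
finger_gap: 28.9
```

Call:
step_arm([
  {"grip": 2.5, "tx": 0, "ty": 0, "tz": 0, "ax": 0, "ay": 0, "az": 0},
  {"grip": 2.5, "tx": 0, "ty": 0, "tz": 0, "ax": 0, "ay": 0, "az": 0},
  {"grip": 2.5, "tx": 0, "ty": 0, "tz": 0, "ax": 0, "ay": 0, "az": 0},
])

```text
time: 6.32
tool_pos: [556.7, 409.0, 52.9]
tcp_rot: [-180.0, -0.2, 13.5]
ft_force: [-0.5, 0.5, -1.0]
finger_gap: 29.3
```

```bash

python3 -c "
from h import *
wshot('w6')"
```

```text
6.3167 [556.7 409.   52.9] [-1.7995e+02 -1.6000e-01  1.3490e+01] [-0.5  0.5 -1. ] 29.3 j6 108.6
```

View pics/w6.png

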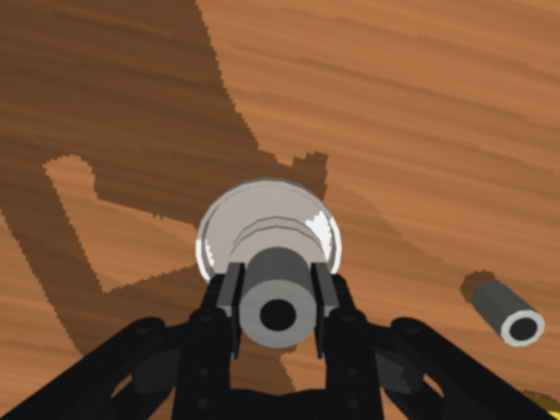

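Call:
step_arm([
  {"grip": 2.5, "tx": -0.4, "ty": -0.4, "tz": 0, "ax": 0, "ay": 0, "az": 0},
  {"grip": 2.5, "tx": 0, "ty": 0, "tz": 1.2, "ax": 0, "ay": 0, "az": 0},
  {"grip": 2.5, "tx": 0, "ty": 0, "tz": 1.0, "ax": 0, "ay": 0, "az": 0},
  {"grip": 2.5, "tx": 0, "ty": 0, "tz": 0.5, "ax": 0, "ay": 0, "az": 0},
  {"grip": 2.5, "tx": 0, "ty": 0, "tz": 0.2, "ax": 0, "ay": 0, "az": 0},
  {"grip": 2.5, "tx": 0, "ty": 0, "tz": 0, "ax": 0, "ay": 0, "az": 0},
  {"grip": 2.5, "tx": 0, "ty": 0, "tz": 0, "ax": 0, "ay": 0, "az": 0},
])

```text
time: 6.95
tool_pos: [549.8, 411.6, 22.2]
tcp_rot: [180.0, 0.1, 13.5]
ft_force: [-6.9, -3.0, 11.2]
finger_gap: 29.0
```

Call:
step_arm([
  {"grip": 2.5, "tx": 0, "ty": 0, "tz": -0.1, "ax": 0, "ay": 0, "az": 0},
  {"grip": 3.0, "tx": 0, "ty": 0, "tz": 0, "ax": 0, "ay": 0, "az": 0},
  {"grip": 3.6, "tx": 0, "ty": 0, "tz": 0, "ax": 0, "ay": 0, "az": 0},
  {"grip": 5, "tx": 0, "ty": 0, "tz": 0, "ax": 0, "ay": 0, "az": 0},
  {"grip": 6, "tx": 0, "ty": 0, "tz": 0, "ax": 0, "ay": 0, "az": 0},
  {"grip": 6, "tx": 0, "ty": 0, "tz": 0, "ax": 0, "ay": 0, "az": 0},
])

```text
time: 7.45
tool_pos: [550.6, 411.4, 22.5]
tcp_rot: [180.0, 0.0, 13.5]
ft_force: [0.1, 0.4, 0.1]
finger_gap: 60.4
```

```bash

python3 -c "
from h import *
wshot('w7')"
```

```text
7.45 [550.6 411.4  22.5] [1.7999e+02 2.0000e-02 1.3500e+01] [0.1 0.4 0.1] 60.4 j6 109.0
```

View pics/w7.png

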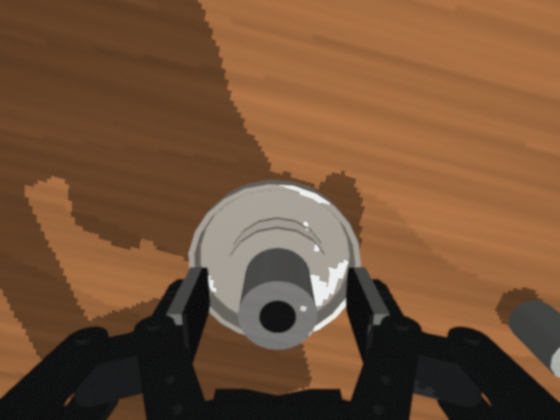

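Call:
step_arm([
  {"grip": 6, "tx": 0, "ty": 0, "tz": -1.5, "ax": 0, "ay": 0, "az": 0},
  {"grip": 6, "tx": 0, "ty": 0, "tz": -3, "ax": 0, "ay": 0, "az": 0},
  {"grip": 8, "tx": 0, "ty": 0, "tz": -4, "ax": 0, "ay": 0, "az": 0},
  {"grip": 8, "tx": 0, "ty": 0.5, "tz": -4, "ax": 0, "ay": 0, "az": 0},
  {"grip": 8, "tx": -0.2, "ty": 1.5, "tz": -3.5, "ax": 0, "ay": 0, "az": 0},
  {"grip": 8, "tx": -0.3, "ty": 3, "tz": -2.5, "ax": 0, "ay": 0, "az": 0},
  {"grip": 8, "tx": -0.3, "ty": 3.8, "tz": -1, "ax": 0, "ay": 0, "az": 0},
  {"grip": 8, "tx": -0.3, "ty": 3.9, "tz": 0, "ax": 0, "ay": 0, "az": 0},
])

```text
time: 8.17
tool_pos: [571.5, 285.8, 224.5]
tcp_rot: [-179.9, -0.5, 13.6]
ft_force: [1.1, -1.1, -0.2]
finger_gap: 79.9
```

Call:
step_arm([
  {"grip": 8, "tx": -0.3, "ty": 3.9, "tz": 0, "ax": 0, "ay": 0, "az": 0},
  {"grip": 8, "tx": -0.3, "ty": 3.9, "tz": 0, "ax": 0, "ay": 0, "az": 0},
  {"grip": 8, "tx": -0.3, "ty": 3.9, "tz": 0, "ax": 0, "ay": 0, "az": 0},
  {"grip": 8, "tx": -0.3, "ty": 3.9, "tz": 0, "ax": 0, "ay": 0, "az": 0},
  {"grip": 8, "tx": -0.3, "ty": 3.9, "tz": 0, "ax": 0, "ay": 0, "az": 0},
  {"grip": 8, "tx": -0.3, "ty": 3.9, "tz": 0, "ax": 0, "ay": 0, "az": 0},
  {"grip": 8, "tx": -0.3, "ty": 3.9, "tz": 0, "ax": 0, "ay": 0, "az": 0},
  {"grip": 8, "tx": -0.3, "ty": 3.9, "tz": 0, "ax": 0, "ay": 0, "az": 0},
])

```text
time: 8.83
tool_pos: [619.3, -25.5, 219.5]
tcp_rot: [180.0, -0.1, 13.5]
ft_force: [0.8, 0.5, 0.6]
finger_gap: 80.3
```

Call:
step_arm([
  {"grip": 8, "tx": -0.3, "ty": 3.9, "tz": 0, "ax": 0, "ay": 0, "az": 0},
  {"grip": 8, "tx": -0.3, "ty": 3.0, "tz": 0, "ax": 0, "ay": 0, "az": 0},
  {"grip": 8, "tx": -0.1, "ty": 2.0, "tz": 0, "ax": 0, "ay": 0, "az": 0},
  {"grip": 8, "tx": 0, "ty": 1.0, "tz": 0, "ax": 0, "ay": 0, "az": 0},
  {"grip": 8, "tx": 0, "ty": 0, "tz": 0, "ax": 0, "ay": 0, "az": 0},
  {"grip": 8, "tx": 0, "ty": 0, "tz": 0, "ax": 0, "ay": 0, "az": 0},
  {"grip": 8, "tx": 0, "ty": 0, "tz": 0, "ax": 0, "ay": 0, "az": 0},
])

```text
time: 9.42
tool_pos: [635.5, -119.9, 218.2]
tcp_rot: [-180.0, -0.0, 13.6]
ft_force: [0.5, -0.7, 0.2]
finger_gap: 80.1
```

```bash

python3 -c "
from h import *
wshot('w8')
s=snapshot('side'); cv2.imwrite('pics/side1.png',s[:,:,::-1])
"
```

```text
9.4167 [ 635.5 -119.9  218.2] [-1.7997e+02 -2.0000e-02  1.3580e+01] [ 0.5 -0.7  0.2] 80.1 j6 61.2
```

View pics/w8.png

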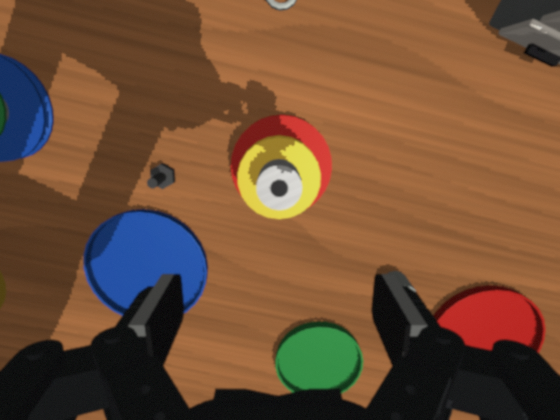

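View pics/side1.png

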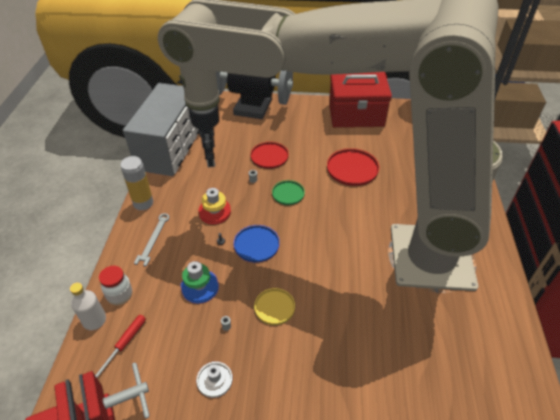

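```bash
cat >>h.py <<'E'
def bore(name,near,z,r=25):
    """dark bore hole inside bright hub face"""
    cam,d=wl(name); im=cv2.imread(f'pics/{name}.png'); g=cv2.cvtColor(im,cv2.COLOR_BGR2GRAY)
    x0,y0=int(near[0]-12),int(near[1]-12); w=g[y0:y0+24,x0:x0+24]
    m=(w<90).astype(np.uint8); n,l,st,ce=cv2.connectedComponentsWithStats(m)
    i=min(range(1,n),key=lambda i:np.hypot(*(ce[i]-12))); c=ce[i]+[x0,y0]
    P=onz(cam,c,z)[0]; print('bore',c.round(1),'area',st[i,4],P.round(1),'go',np.round(togo(*(P-d['tp'])[:2],d['tr'][2]),1))
E
python3 -c "
from h import *
bore('w8',(279,188),92)
dish('w8','blue',(146,262),66);dish('w8','green',(318,358),52);dish('w8','red',(490,318),66)
"
```

```text
bore [278.7 187.9] area 187 [ 646.1 -119.2   92. ] go [10.5  1.8]
blue [148. 264.] all [510.7  -1.3] 60.5 far [498.7   4.6] 53.5 want 66 go tx,ty [ -93.4 -144.5]
green [318. 359.] all [ 434. -219.] 50.7 far [ 435.7 -218.8] 52.1 want 52 go tx,ty [-219.1   49.1]
red [494. 320.] all [ 532.6 -399.7] 52.8 far [ 526.  -424.6] 37.1 want 66 go tx,ty [-165.7  247.9]
```

Call:
step_arm([
  {"grip": 6.5, "tx": 1.0, "ty": 0.2, "tz": 1, "ax": 0, "ay": 0, "az": 0},
  {"grip": 6.5, "tx": 0, "ty": 0, "tz": 3, "ax": 0, "ay": 0, "az": 0},
  {"grip": 6.5, "tx": 0, "ty": 0, "tz": 3.5, "ax": 0, "ay": 0, "az": 0},
  {"grip": 6.5, "tx": 0, "ty": 0, "tz": 3, "ax": 0, "ay": 0, "az": 0},
  {"grip": 6.5, "tx": 0, "ty": 0, "tz": 1.5, "ax": 0, "ay": 0, "az": 0},
  {"grip": 6.5, "tx": 0, "ty": 0, "tz": 0.5, "ax": 0, "ay": 0, "az": 0},
  {"grip": 6.5, "tx": 0, "ty": 0, "tz": 0, "ax": 0, "ay": 0, "az": 0},
  {"grip": 6.5, "tx": 0, "ty": 0, "tz": 0, "ax": 0, "ay": 0, "az": 0},
], newtons=45)

```text
time: 10.18
tool_pos: [646.4, -120.5, 94.1]
tcp_rot: [180.0, -0.1, 13.6]
ft_force: [0.6, -0.1, 1.0]
finger_gap: 64.8
```

```bash

python3 -c "
from h import *
wshot('w9')
"
```

```text
10.1833 [ 646.4 -120.5   94.1] [ 1.7996e+02 -7.0000e-02  1.3560e+01] [ 0.6 -0.1  1. ] 64.8 j6 61.4
```

View pics/w9.png

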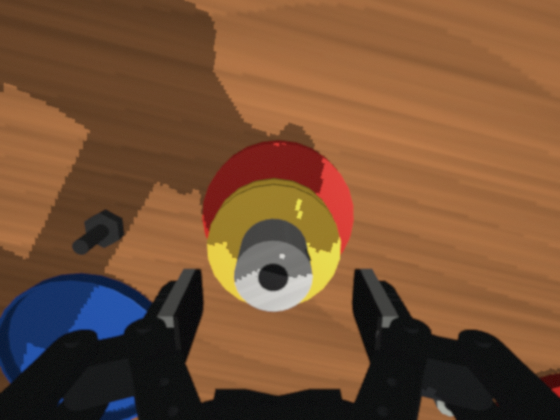

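Call:
step_arm([
  {"grip": 6.5, "tx": 0, "ty": -0.15, "tz": 1.0, "ax": 0, "ay": 0, "az": 0},
  {"grip": 6.5, "tx": 0, "ty": 0, "tz": 1.5, "ax": 0, "ay": 0, "az": 0},
  {"grip": 5, "tx": 0, "ty": 0, "tz": 0.35, "ax": 0, "ay": 0, "az": 0},
  {"grip": 4.3, "tx": 0, "ty": 0, "tz": 0, "ax": 0, "ay": 0, "az": 0},
  {"grip": 3.8, "tx": 0, "ty": 0, "tz": 0, "ax": 0, "ay": 0, "az": 0},
  {"grip": 3.4, "tx": 0, "ty": 0, "tz": 0, "ax": 0, "ay": 0, "az": 0},
  {"grip": 3.1, "tx": 0, "ty": 0, "tz": 0, "ax": 0, "ay": 0, "az": 0},
  {"grip": 3.1, "tx": 0, "ty": 0, "tz": 0, "ax": 0, "ay": 0, "az": 0},
], newtons=45)

```text
time: 10.9
tool_pos: [645.4, -119.7, 64.5]
tcp_rot: [180.0, -0.0, 13.5]
ft_force: [-0.2, 0.4, -1.8]
finger_gap: 34.8
```

Call:
step_arm([
  {"grip": 3.1, "tx": 0, "ty": 0, "tz": -0.3, "ax": 0, "ay": 0, "az": 0},
  {"grip": 3.1, "tx": 0, "ty": 0, "tz": -0.7, "ax": 0, "ay": 0, "az": 0},
  {"grip": 3.1, "tx": 0, "ty": 0, "tz": -1.5, "ax": 0, "ay": 0, "az": 0},
  {"grip": 3.1, "tx": 0, "ty": 0, "tz": -2.5, "ax": 0, "ay": 0, "az": 0},
  {"grip": 3.1, "tx": 0, "ty": 0, "tz": -3, "ax": 0, "ay": 0, "az": 0},
  {"grip": 3.1, "tx": 0, "ty": 0, "tz": -2, "ax": 0, "ay": 0, "az": 0},
  {"grip": 3.1, "tx": 0, "ty": 0, "tz": -1, "ax": 0, "ay": 0, "az": 0},
  {"grip": 3.1, "tx": 0, "ty": 0, "tz": 0, "ax": 0, "ay": 0, "az": 0},
])

```text
time: 11.57
tool_pos: [647.6, -120.1, 179.5]
tcp_rot: [179.8, -0.4, 13.5]
ft_force: [0.1, 0.5, -1.9]
finger_gap: 34.7
```

Call:
step_arm([
  {"grip": 3.1, "tx": -0.4, "ty": -1.0, "tz": 0, "ax": 0, "ay": 0, "az": 0},
  {"grip": 3.1, "tx": -0.8, "ty": -2.2, "tz": 0, "ax": 0, "ay": 0, "az": 0},
  {"grip": 3.1, "tx": -1.2, "ty": -3.4, "tz": 0, "ax": 0, "ay": 0, "az": 0},
  {"grip": 3.1, "tx": -1.3, "ty": -3.6, "tz": 0, "ax": 0, "ay": 0, "az": 0},
  {"grip": 3.1, "tx": -1.3, "ty": -3.6, "tz": 0, "ax": 0, "ay": 0, "az": 0},
  {"grip": 3.1, "tx": -1.3, "ty": -3.6, "tz": 0, "ax": 0, "ay": 0, "az": 0},
  {"grip": 3.1, "tx": -1.3, "ty": -3.6, "tz": 0, "ax": 0, "ay": 0, "az": 0},
  {"grip": 3.1, "tx": -1.3, "ty": -3.6, "tz": 0, "ax": 0, "ay": 0, "az": 0},
])

```text
time: 12.23
tool_pos: [498.1, 100.3, 171.7]
tcp_rot: [-180.0, 0.2, 13.5]
ft_force: [0.4, 0.9, -2.0]
finger_gap: 34.6
```

Call:
step_arm([
  {"grip": 3.1, "tx": -1.3, "ty": -3.6, "tz": 0, "ax": 0, "ay": 0, "az": 0},
  {"grip": 3.1, "tx": -1.3, "ty": -3.6, "tz": 0, "ax": 0, "ay": 0, "az": 0},
  {"grip": 3.1, "tx": -1.1, "ty": -3.0, "tz": 0, "ax": 0, "ay": 0, "az": 0},
  {"grip": 3.1, "tx": -0.6, "ty": -1.7, "tz": 0, "ax": 0, "ay": 0, "az": 0},
  {"grip": 3.1, "tx": 0, "ty": 0, "tz": 0, "ax": 0, "ay": 0, "az": 0},
  {"grip": 3.1, "tx": 0, "ty": 0, "tz": 0, "ax": 0, "ay": 0, "az": 0},
  {"grip": 3.1, "tx": 0, "ty": 0, "tz": 0, "ax": 0, "ay": 0, "az": 0},
])

```text
time: 12.82
tool_pos: [430.8, 204.1, 172.9]
tcp_rot: [180.0, 0.1, 13.5]
ft_force: [0.2, 0.3, -2.4]
finger_gap: 35.0
```

```bash

python3 -c "
from h import *
wshot('w10')
"
```

```text
12.8167 [430.8 204.1 172.9] [1.7997e+02 1.2000e-01 1.3540e+01] [ 0.2  0.3 -2.4] 35.0 j6 95.7
```

View pics/w10.png

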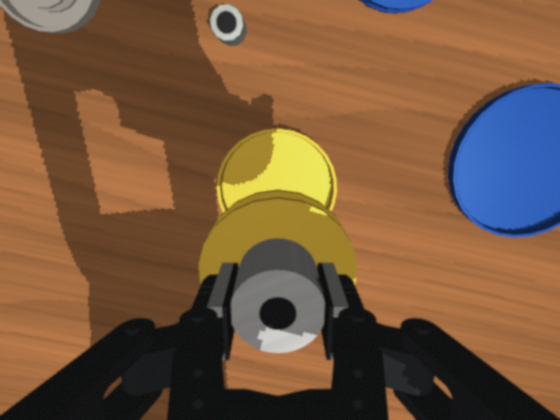

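```bash

python3 -c "
from h import *
cam,d=wl('w10')
P=onz(cam,[[277,128],[217,183],[337,183]],14)
print(P.round(1),[np.round(togo(*(p-d['tp'])[:2],13.5),1) for p in P])
"
```

```text
[[482.6 215.9  14. ]
 [424.8 255.9  14. ]
 [449.2 154.   14. ]] [array([53.1,  0.6]), array([  6.2, -51.8]), array([ 6.2, 52.9])]
```

Call:
step_arm([
  {"grip": 3.1, "tx": 0, "ty": 0, "tz": 1, "ax": 0, "ay": 0, "az": 0},
  {"grip": 3.1, "tx": 0, "ty": 0, "tz": 2.5, "ax": 0, "ay": 0, "az": 0},
  {"grip": 3.1, "tx": 0, "ty": 0, "tz": 3.5, "ax": 0, "ay": 0, "az": 0},
  {"grip": 3.1, "tx": 0, "ty": 0, "tz": 3.5, "ax": 0, "ay": 0, "az": 0},
  {"grip": 3.1, "tx": 0, "ty": 0, "tz": 2, "ax": 0, "ay": 0, "az": 0},
  {"grip": 3.1, "tx": 0, "ty": 0, "tz": 1, "ax": 0, "ay": 0, "az": 0},
  {"grip": 3.1, "tx": 0, "ty": 0, "tz": 0.5, "ax": 0, "ay": 0, "az": 0},
  {"grip": 3.1, "tx": 0, "ty": 0, "tz": 0, "ax": 0, "ay": 0, "az": 0},
])

```text
time: 13.53
tool_pos: [431.4, 203.9, 33.5]
tcp_rot: [180.0, 0.1, 13.5]
ft_force: [-0.8, 0.5, -2.9]
finger_gap: 34.7
```

Call:
step_arm([
  {"grip": 3.1, "tx": 0, "ty": 0, "tz": 0, "ax": 0, "ay": 0, "az": 0},
  {"grip": 3.1, "tx": 0, "ty": 0, "tz": 0, "ax": 0, "ay": 0, "az": 0},
])

```text
time: 13.7
tool_pos: [433.3, 204.9, 36.1]
tcp_rot: [-180.0, -0.2, 13.5]
ft_force: [0.1, 1.2, -1.5]
finger_gap: 35.2
```

Call:
step_arm([
  {"grip": 3.1, "tx": 0, "ty": 0, "tz": 0.5, "ax": 0, "ay": 0, "az": 0},
  {"grip": 3.1, "tx": 0, "ty": 0, "tz": 0.4, "ax": 0, "ay": 0, "az": 0},
  {"grip": 3.1, "tx": 0, "ty": 0, "tz": 0, "ax": 0, "ay": 0, "az": 0},
  {"grip": 3.1, "tx": 0, "ty": 0, "tz": 0, "ax": 0, "ay": 0, "az": 0},
  {"grip": 3.1, "tx": 0, "ty": 0, "tz": 0, "ax": 0, "ay": 0, "az": 0},
])

```text
time: 14.12
tool_pos: [431.6, 204.5, 25.3]
tcp_rot: [-180.0, 0.0, 13.5]
ft_force: [0.5, 0.1, -1.6]
finger_gap: 34.8
```

Call:
step_arm([
  {"grip": 3.1, "tx": 0, "ty": 0, "tz": 0.2, "ax": 0, "ay": 0, "az": 0},
  {"grip": 3.1, "tx": 0, "ty": 0, "tz": 0, "ax": 0, "ay": 0, "az": 0},
  {"grip": 3.1, "tx": 0, "ty": 0, "tz": 0, "ax": 0, "ay": 0, "az": 0},
])

```text
time: 14.37
tool_pos: [431.6, 204.5, 23.2]
tcp_rot: [180.0, 0.0, 13.5]
ft_force: [0.0, -0.3, -2.0]
finger_gap: 34.4
```

Call:
step_arm([
  {"grip": 3.1, "tx": 0, "ty": 0, "tz": 0.1, "ax": 0, "ay": 0, "az": 0},
  {"grip": 3.1, "tx": 0, "ty": 0, "tz": 0, "ax": 0, "ay": 0, "az": 0},
  {"grip": 3.1, "tx": 0, "ty": 0, "tz": 0, "ax": 0, "ay": 0, "az": 0},
])

```text
time: 14.62
tool_pos: [431.6, 204.5, 22.2]
tcp_rot: [-180.0, 0.0, 13.5]
ft_force: [0.4, -1.3, -2.2]
finger_gap: 34.4
```

Call:
step_arm([
  {"grip": 3.1, "tx": 0, "ty": 0, "tz": 0.1, "ax": 0, "ay": 0, "az": 0},
  {"grip": 3.1, "tx": 0, "ty": 0, "tz": 0, "ax": 0, "ay": 0, "az": 0},
  {"grip": 3.1, "tx": 0, "ty": 0, "tz": 0, "ax": 0, "ay": 0, "az": 0},
])

```text
time: 14.87
tool_pos: [431.9, 204.6, 21.8]
tcp_rot: [-180.0, -0.0, 13.5]
ft_force: [-2.2, 0.0, 5.5]
finger_gap: 34.8
```

Call:
step_arm([
  {"grip": 3.4, "tx": 0, "ty": 0, "tz": 0, "ax": 0, "ay": 0, "az": 0},
  {"grip": 4.2, "tx": 0, "ty": 0, "tz": 0, "ax": 0, "ay": 0, "az": 0},
  {"grip": 5.5, "tx": 0, "ty": 0, "tz": 0, "ax": 0, "ay": 0, "az": 0},
  {"grip": 6.5, "tx": 0, "ty": 0, "tz": 0, "ax": 0, "ay": 0, "az": 0},
  {"grip": 6.5, "tx": 0, "ty": 0, "tz": 0, "ax": 0, "ay": 0, "az": 0},
  {"grip": 6.5, "tx": 0, "ty": 0, "tz": -1.5, "ax": 0, "ay": 0, "az": 0},
  {"grip": 6.5, "tx": 0, "ty": 0, "tz": -3, "ax": 0, "ay": 0, "az": 0},
  {"grip": 7, "tx": 0, "ty": 0, "tz": -4, "ax": 0, "ay": 0, "az": 0},
])

```text
time: 15.53
tool_pos: [428.9, 203.5, 103.9]
tcp_rot: [180.0, 0.4, 13.5]
ft_force: [1.5, 0.6, 0.6]
finger_gap: 70.2
```

Call:
step_arm([
  {"grip": 7, "tx": 0.5, "ty": 0.25, "tz": -4, "ax": 0, "ay": 0, "az": 0},
  {"grip": 7, "tx": 1, "ty": 0.5, "tz": -3.5, "ax": 0, "ay": 0, "az": 0},
  {"grip": 7, "tx": 2, "ty": 1.2, "tz": -2.5, "ax": 0, "ay": 0, "az": 0},
  {"grip": 7, "tx": 3.4, "ty": 1.7, "tz": -1, "ax": 0, "ay": 0, "az": 0},
  {"grip": 7, "tx": 3.5, "ty": 1.8, "tz": 0, "ax": 0, "ay": 0, "az": 0},
  {"grip": 7, "tx": 3.5, "ty": 1.8, "tz": 0, "ax": 0, "ay": 0, "az": 0},
  {"grip": 7, "tx": 2.5, "ty": 1.3, "tz": 0, "ax": 0, "ay": 0, "az": 0},
  {"grip": 7, "tx": 1.5, "ty": 0.9, "tz": 0, "ax": 0, "ay": 0, "az": 0},
])

```text
time: 16.2
tool_pos: [630.3, 153.1, 215.6]
tcp_rot: [180.0, -0.0, 13.4]
ft_force: [0.9, 0.1, -0.0]
finger_gap: 70.0
```

Call:
step_arm([
  {"grip": 7, "tx": 0, "ty": 0, "tz": 0, "ax": 0, "ay": 0, "az": 0},
  {"grip": 7, "tx": 0, "ty": 0, "tz": 0, "ax": 0, "ay": 0, "az": 0},
  {"grip": 7, "tx": 0, "ty": 0, "tz": 0, "ax": 0, "ay": 0, "az": 0},
  {"grip": 7, "tx": 0, "ty": 0, "tz": 0, "ax": 0, "ay": 0, "az": 0},
])

```text
time: 16.53
tool_pos: [627.0, 154.9, 216.3]
tcp_rot: [-180.0, 0.0, 13.5]
ft_force: [-0.4, 0.4, -0.7]
finger_gap: 70.1
```

```bash

python3 -c "
from h import *
wshot('w11')
"
```

```text
16.5333 [627.  154.9 216.3] [-1.7999e+02  2.0000e-02  1.3550e+01] [-0.4  0.4 -0.7] 70.1 j6 85.8
```

View pics/w11.png

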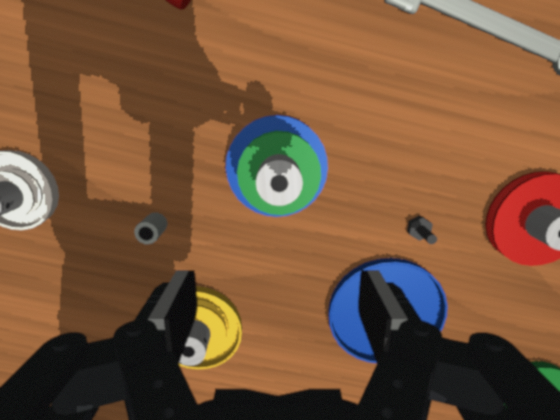

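```bash

python3 -c "
from h import *
bore('w11',(279,183),92)
dish('w11','blue',(390,305),66)
"
```

```text
bore [278.8 182.9] area 187 [641.9 156.5  92. ] go [14.8  1.9]
blue [382. 302.] all [ 5.076e+02 -3.000e-01] 57.4 far [492.  -14.8] 51.0 want 66 go tx,ty [-152.5  122.9]
```

Call:
step_arm([
  {"grip": 6.5, "tx": 1.4, "ty": 0.05, "tz": 1, "ax": 0, "ay": 0, "az": 0},
  {"grip": 6.5, "tx": 0, "ty": 0, "tz": 3, "ax": 0, "ay": 0, "az": 0},
  {"grip": 6.5, "tx": 0, "ty": 0, "tz": 3.5, "ax": 0, "ay": 0, "az": 0},
  {"grip": 6.5, "tx": 0, "ty": 0, "tz": 3, "ax": 0, "ay": 0, "az": 0},
  {"grip": 6.5, "tx": 0, "ty": 0, "tz": 1.2, "ax": 0, "ay": 0, "az": 0},
  {"grip": 6.5, "tx": 0, "ty": 0, "tz": 0.5, "ax": 0, "ay": 0, "az": 0},
  {"grip": 6.5, "tx": 0, "ty": 0, "tz": 0, "ax": 0, "ay": 0, "az": 0},
  {"grip": 6.5, "tx": 0, "ty": 0, "tz": 0, "ax": 0, "ay": 0, "az": 0},
], newtons=45)

```text
time: 17.25
tool_pos: [642.6, 157.6, 96.6]
tcp_rot: [180.0, -0.2, 13.5]
ft_force: [1.0, -0.3, -0.8]
finger_gap: 64.9
```

```bash

python3 -c "
from h import *
wshot('w12')
"
```

```text
17.25 [642.6 157.6  96.6] [ 1.7999e+02 -1.6000e-01  1.3530e+01] [ 1.  -0.3 -0.8] 64.9 j6 85.8
```

View pics/w12.png

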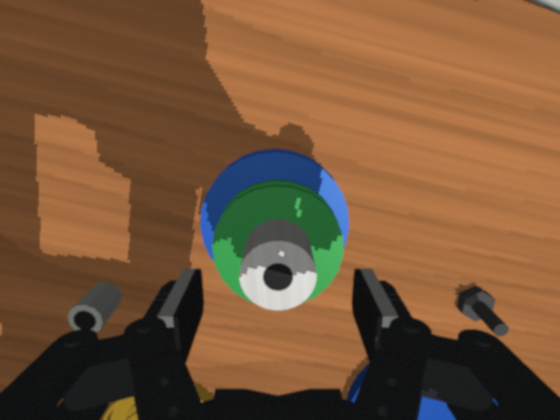

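Call:
step_arm([
  {"grip": 6.5, "tx": 0, "ty": 0, "tz": 1.0, "ax": 0, "ay": 0, "az": 0},
  {"grip": 6.5, "tx": 0, "ty": 0, "tz": 1.5, "ax": 0, "ay": 0, "az": 0},
  {"grip": 5, "tx": 0, "ty": 0, "tz": 0.5, "ax": 0, "ay": 0, "az": 0},
  {"grip": 4.3, "tx": 0, "ty": 0, "tz": 0, "ax": 0, "ay": 0, "az": 0},
  {"grip": 3.8, "tx": 0, "ty": 0, "tz": 0, "ax": 0, "ay": 0, "az": 0},
  {"grip": 3.4, "tx": 0, "ty": 0, "tz": 0, "ax": 0, "ay": 0, "az": 0},
  {"grip": 3.1, "tx": 0, "ty": 0, "tz": 0, "ax": 0, "ay": 0, "az": 0},
  {"grip": 3.1, "tx": 0, "ty": 0, "tz": 0, "ax": 0, "ay": 0, "az": 0},
], newtons=45)

```text
time: 17.97
tool_pos: [641.6, 157.2, 64.4]
tcp_rot: [-180.0, -0.0, 13.5]
ft_force: [-0.0, 0.5, -2.4]
finger_gap: 34.6
```

Call:
step_arm([
  {"grip": 3.1, "tx": 0, "ty": 0, "tz": -0.3, "ax": 0, "ay": 0, "az": 0},
  {"grip": 3.1, "tx": 0, "ty": 0, "tz": -0.7, "ax": 0, "ay": 0, "az": 0},
  {"grip": 3.1, "tx": 0, "ty": 0, "tz": -1.5, "ax": 0, "ay": 0, "az": 0},
  {"grip": 3.1, "tx": 0, "ty": 0, "tz": -2.5, "ax": 0, "ay": 0, "az": 0},
  {"grip": 3.1, "tx": 0, "ty": 0, "tz": -3, "ax": 0, "ay": 0, "az": 0},
  {"grip": 3.1, "tx": 0, "ty": 0, "tz": -2, "ax": 0, "ay": 0, "az": 0},
  {"grip": 3.1, "tx": 0, "ty": 0, "tz": -1, "ax": 0, "ay": 0, "az": 0},
  {"grip": 3.1, "tx": -0.75, "ty": 0.82, "tz": 0, "ax": 0, "ay": 0, "az": 0},
])

```text
time: 18.63
tool_pos: [638.8, 149.0, 179.5]
tcp_rot: [180.0, -0.5, 13.6]
ft_force: [0.7, 0.2, -2.0]
finger_gap: 34.9
```

Call:
step_arm([
  {"grip": 3.1, "tx": -1.75, "ty": 1.9, "tz": 0, "ax": 0, "ay": 0, "az": 0},
  {"grip": 3.1, "tx": -2.5, "ty": 2.72, "tz": 0, "ax": 0, "ay": 0, "az": 0},
  {"grip": 3.1, "tx": -2.5, "ty": 2.72, "tz": 0, "ax": 0, "ay": 0, "az": 0},
  {"grip": 3.1, "tx": -2.5, "ty": 2.72, "tz": 0, "ax": 0, "ay": 0, "az": 0},
  {"grip": 3.1, "tx": -2.5, "ty": 2.72, "tz": 0, "ax": 0, "ay": 0, "az": 0},
  {"grip": 3.1, "tx": -2.5, "ty": 2.72, "tz": 0, "ax": 0, "ay": 0, "az": 0},
  {"grip": 3.1, "tx": -2.5, "ty": 2.72, "tz": 0, "ax": 0, "ay": 0, "az": 0},
  {"grip": 3.1, "tx": -2.5, "ty": 2.72, "tz": 0, "ax": 0, "ay": 0, "az": 0},
])

```text
time: 19.3
tool_pos: [495.3, -102.5, 172.6]
tcp_rot: [-179.9, 0.1, 13.5]
ft_force: [0.9, -0.3, -1.4]
finger_gap: 34.6
```

Call:
step_arm([
  {"grip": 3.1, "tx": -2.5, "ty": 2.72, "tz": 0, "ax": 0, "ay": 0, "az": 0},
  {"grip": 3.1, "tx": -2.5, "ty": 2.72, "tz": 0, "ax": 0, "ay": 0, "az": 0},
  {"grip": 3.1, "tx": -2.25, "ty": 2.45, "tz": 0, "ax": 0, "ay": 0, "az": 0},
  {"grip": 3.1, "tx": -1.25, "ty": 1.36, "tz": 0, "ax": 0, "ay": 0, "az": 0},
  {"grip": 3.1, "tx": -0.7, "ty": 0.75, "tz": 0, "ax": 0, "ay": 0, "az": 0},
  {"grip": 3.1, "tx": 0, "ty": 0, "tz": 0, "ax": 0, "ay": 0, "az": 0},
  {"grip": 3.1, "tx": 0, "ty": 0, "tz": 0, "ax": 0, "ay": 0, "az": 0},
  {"grip": 3.1, "tx": 0, "ty": 0, "tz": 0, "ax": 0, "ay": 0, "az": 0},
])

```text
time: 19.97
tool_pos: [431.9, -218.9, 173.7]
tcp_rot: [-179.9, 0.0, 13.5]
ft_force: [-0.3, 0.4, -3.1]
finger_gap: 34.8
```

```bash

python3 -c "
from h import *
wshot('w13')
"
```

```text
19.9667 [ 431.9 -218.9  173.7] [-1.7994e+02  1.0000e-02  1.3540e+01] [-0.3  0.4 -3.1] 34.8 j6 43.5
```

View pics/w13.png

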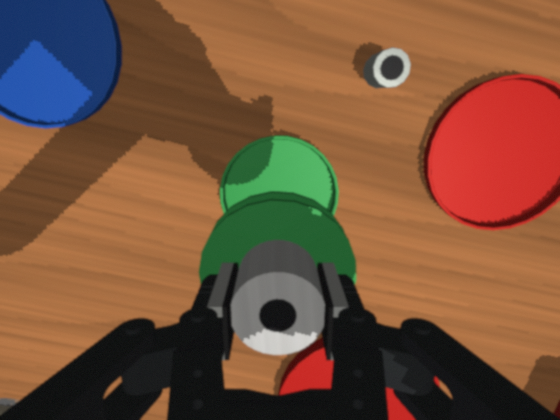

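```bash

python3 -c "
from h import *
cam,d=wl('w13')
P=onz(cam,[[279,136],[220,188],[338.5,188]],14)
print(P.round(1),[np.round(togo(*(p-d['tp'])[:2],13.5),1) for p in P])
hsv=R_('pics/w13.png'); m=mask(hsv,'green')
k=max(cv2.findContours(m,0,1)[0],key=len)[:,0].astype(float)
k=k[(k[:,1]<188)]; print(circ(onz(cam,k,14)))
dish('w13','red',(495,150),66)
"
```

```text
[[ 477.9 -209.9   14. ]
 [ 422.  -170.    14. ]
 [ 446.3 -271.3   14. ]] [array([46.8,  2. ]), array([  1.8, -49.8]), array([ 1.8, 54.4])]
(array([ 428.25281005, -221.51766289]), np.float64(50.56124040969975))
red [500. 151.] all [ 505.7 -400.5] 67.1 far [ 506.  -402.9] 66.4 want 66 go tx,ty [ 29.3 193.9]
```

Call:
step_arm([
  {"grip": 3.1, "tx": -0.45, "ty": 0.2, "tz": 1, "ax": 0, "ay": 0, "az": 0},
  {"grip": 3.1, "tx": 0, "ty": 0, "tz": 2.5, "ax": 0, "ay": 0, "az": 0},
  {"grip": 3.1, "tx": 0, "ty": 0, "tz": 3.5, "ax": 0, "ay": 0, "az": 0},
  {"grip": 3.1, "tx": 0, "ty": 0, "tz": 3.5, "ax": 0, "ay": 0, "az": 0},
  {"grip": 3.1, "tx": 0, "ty": 0, "tz": 2, "ax": 0, "ay": 0, "az": 0},
  {"grip": 3.1, "tx": 0, "ty": 0, "tz": 1, "ax": 0, "ay": 0, "az": 0},
  {"grip": 3.1, "tx": 0, "ty": 0, "tz": 0.7, "ax": 0, "ay": 0, "az": 0},
  {"grip": 3.1, "tx": 0, "ty": 0, "tz": 0, "ax": 0, "ay": 0, "az": 0},
])

```text
time: 20.68
tool_pos: [427.5, -222.1, 31.2]
tcp_rot: [-179.9, 0.1, 13.6]
ft_force: [0.0, 0.3, -1.7]
finger_gap: 34.8
```

Call:
step_arm([
  {"grip": 3.1, "tx": 0, "ty": 0, "tz": 0.3, "ax": 0, "ay": 0, "az": 0},
  {"grip": 3.1, "tx": 0, "ty": 0, "tz": 0, "ax": 0, "ay": 0, "az": 0},
  {"grip": 3.1, "tx": 0, "ty": 0, "tz": 0, "ax": 0, "ay": 0, "az": 0},
  {"grip": 3.1, "tx": 0, "ty": 0, "tz": 0, "ax": 0, "ay": 0, "az": 0},
  {"grip": 3.1, "tx": 0, "ty": 0, "tz": 0, "ax": 0, "ay": 0, "az": 0},
])

```text
time: 21.1
tool_pos: [428.5, -223.2, 30.2]
tcp_rot: [179.9, -0.1, 13.5]
ft_force: [-1.2, 0.9, -3.1]
finger_gap: 34.6
```

Call:
step_arm([
  {"grip": 3.1, "tx": 0, "ty": 0, "tz": 0.5, "ax": 0, "ay": 0, "az": 0},
  {"grip": 3.1, "tx": 0, "ty": 0, "tz": 0, "ax": 0, "ay": 0, "az": 0},
  {"grip": 3.1, "tx": 0, "ty": 0, "tz": 0, "ax": 0, "ay": 0, "az": 0},
  {"grip": 3.1, "tx": 0, "ty": 0, "tz": 0, "ax": 0, "ay": 0, "az": 0},
])

```text
time: 21.43
tool_pos: [427.7, -222.7, 24.1]
tcp_rot: [-180.0, 0.0, 13.5]
ft_force: [0.8, 0.4, -2.5]
finger_gap: 34.9
```

```bash

python3 -c "
from h import *
wshot('w14')
"
```

```text
21.4333 [ 427.7 -222.7   24.1] [-1.7998e+02  2.0000e-02  1.3510e+01] [ 0.8  0.4 -2.5] 34.9 j6 42.9
```

View pics/w14.png

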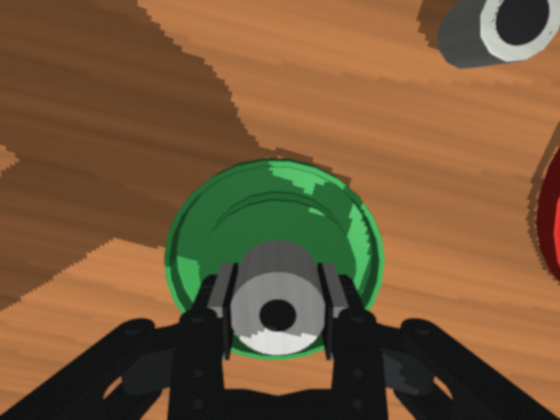

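Green is centred in its dish, just above the floor. Lower until contact.

Call:
step_arm([
  {"grip": 3.1, "tx": 0, "ty": 0, "tz": 0.2, "ax": 0, "ay": 0, "az": 0},
  {"grip": 3.1, "tx": 0, "ty": 0, "tz": 0, "ax": 0, "ay": 0, "az": 0},
  {"grip": 3.1, "tx": 0, "ty": 0, "tz": 0, "ax": 0, "ay": 0, "az": 0},
])

```text
time: 21.73
tool_pos: [427.8, -222.7, 22.1]
tcp_rot: [-180.0, 0.0, 13.5]
ft_force: [0.4, -0.4, -2.4]
finger_gap: 34.6
```

Call:
step_arm([
  {"grip": 3.1, "tx": 0, "ty": 0, "tz": 0.1, "ax": 0, "ay": 0, "az": 0},
  {"grip": 3.1, "tx": 0, "ty": 0, "tz": 0, "ax": 0, "ay": 0, "az": 0},
  {"grip": 3.1, "tx": 0, "ty": 0, "tz": 0, "ax": 0, "ay": 0, "az": 0},
])

```text
time: 21.98
tool_pos: [428.1, -222.9, 21.5]
tcp_rot: [180.0, -0.0, 13.5]
ft_force: [-1.0, 0.3, 1.3]
finger_gap: 34.7
```

Call:
step_arm([
  {"grip": 3.4, "tx": 0, "ty": 0, "tz": 0, "ax": 0, "ay": 0, "az": 0},
  {"grip": 4.2, "tx": 0, "ty": 0, "tz": 0, "ax": 0, "ay": 0, "az": 0},
  {"grip": 5.5, "tx": 0, "ty": 0, "tz": 0, "ax": 0, "ay": 0, "az": 0},
  {"grip": 6.5, "tx": 0, "ty": 0, "tz": 0, "ax": 0, "ay": 0, "az": 0},
  {"grip": 6.5, "tx": 0, "ty": 0, "tz": 0, "ax": 0, "ay": 0, "az": 0},
  {"grip": 6.5, "tx": 0, "ty": 0, "tz": -1.5, "ax": 0, "ay": 0, "az": 0},
  {"grip": 6.5, "tx": 0, "ty": 0, "tz": -3, "ax": 0, "ay": 0, "az": 0},
  {"grip": 7, "tx": 0, "ty": 0, "tz": -4, "ax": 0, "ay": 0, "az": 0},
])

```text
time: 22.65
tool_pos: [425.4, -221.2, 104.0]
tcp_rot: [-179.7, 0.3, 13.5]
ft_force: [0.4, -1.0, -0.4]
finger_gap: 69.9
```

Call:
step_arm([
  {"grip": 7, "tx": 1, "ty": -0.2, "tz": -3.5, "ax": 0, "ay": 0, "az": 0},
  {"grip": 7, "tx": 2.2, "ty": -0.5, "tz": -2.5, "ax": 0, "ay": 0, "az": 0},
  {"grip": 7, "tx": 3.3, "ty": -0.7, "tz": -1, "ax": 0, "ay": 0, "az": 0},
  {"grip": 7, "tx": 3.8, "ty": -0.9, "tz": 0, "ax": 0, "ay": 0, "az": 0},
  {"grip": 7, "tx": 3.8, "ty": -0.9, "tz": 0, "ax": 0, "ay": 0, "az": 0},
  {"grip": 7, "tx": 3.8, "ty": -0.9, "tz": 0, "ax": 0, "ay": 0, "az": 0},
  {"grip": 7, "tx": 2.8, "ty": -0.6, "tz": 0, "ax": 0, "ay": 0, "az": 0},
  {"grip": 7, "tx": 1.7, "ty": -0.3, "tz": 0, "ax": 0, "ay": 0, "az": 0},
])

```text
time: 23.32
tool_pos: [636.4, -119.7, 175.9]
tcp_rot: [-180.0, -0.0, 13.6]
ft_force: [-1.0, -0.2, -0.1]
finger_gap: 70.1
```

Call:
step_arm([
  {"grip": 7, "tx": 0, "ty": 0, "tz": 0, "ax": 0, "ay": 0, "az": 0},
  {"grip": 7, "tx": 0, "ty": 0, "tz": 0, "ax": 0, "ay": 0, "az": 0},
  {"grip": 7, "tx": 0, "ty": 0, "tz": 0, "ax": 0, "ay": 0, "az": 0},
  {"grip": 7, "tx": 0, "ty": 0, "tz": 0, "ax": 0, "ay": 0, "az": 0},
])

```text
time: 23.65
tool_pos: [633.3, -122.5, 176.2]
tcp_rot: [-180.0, 0.0, 13.5]
ft_force: [0.0, -0.0, -0.3]
finger_gap: 70.0
```

```bash

python3 -c "
from h import *
wshot('w15')
"
```

```text
23.65 [ 633.3 -122.5  176.2] [-1.800e+02  3.000e-02  1.347e+01] [ 0.  -0.  -0.3] 70.0 j6 61.0
```

View pics/w15.png

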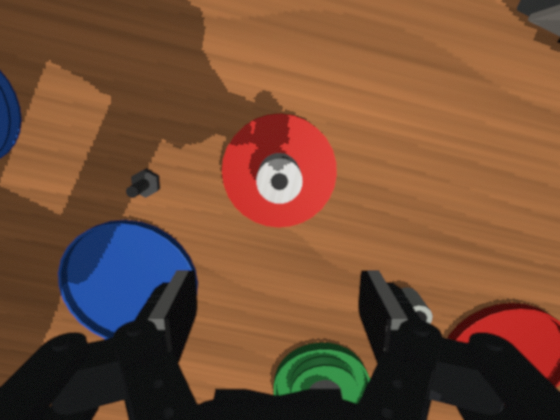

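```bash

python3 -c "
from h import *
bore('w15',(279.5,181.5),46)
dish('w15','blue',(125,280),66)
"
```

```text
bore [278.9 181.1] area 179 [ 648.2 -121.    46. ] go [14.8  2.1]
blue [121. 273.] all [512.    3.9] 59.6 far [493.2  19.4] 45.2 want 66 go tx,ty [ -88.5 -151.1]
```

Call:
step_arm([
  {"grip": 6.5, "tx": 1.4, "ty": 0.1, "tz": 1, "ax": 0, "ay": 0, "az": 0},
  {"grip": 6.5, "tx": 0, "ty": 0, "tz": 3, "ax": 0, "ay": 0, "az": 0},
  {"grip": 6.5, "tx": 0, "ty": 0, "tz": 3.5, "ax": 0, "ay": 0, "az": 0},
  {"grip": 6.5, "tx": 0, "ty": 0, "tz": 3, "ax": 0, "ay": 0, "az": 0},
  {"grip": 6.5, "tx": 0, "ty": 0, "tz": 1.6, "ax": 0, "ay": 0, "az": 0},
  {"grip": 6.5, "tx": 0, "ty": 0, "tz": 0.5, "ax": 0, "ay": 0, "az": 0},
  {"grip": 6.5, "tx": 0, "ty": 0, "tz": 0, "ax": 0, "ay": 0, "az": 0},
  {"grip": 6.5, "tx": 0, "ty": 0, "tz": 0, "ax": 0, "ay": 0, "az": 0},
], newtons=55)

```text
time: 24.37
tool_pos: [648.4, -120.1, 51.7]
tcp_rot: [180.0, -0.1, 13.5]
ft_force: [0.7, -0.1, 0.3]
finger_gap: 64.9
```

```bash

python3 -c "
from h import *
wshot('w16')
"
```

```text
24.3667 [ 648.4 -120.1   51.7] [ 1.7996e+02 -8.0000e-02  1.3470e+01] [ 0.7 -0.1  0.3] 64.9 j6 61.6
```

View pics/w16.png

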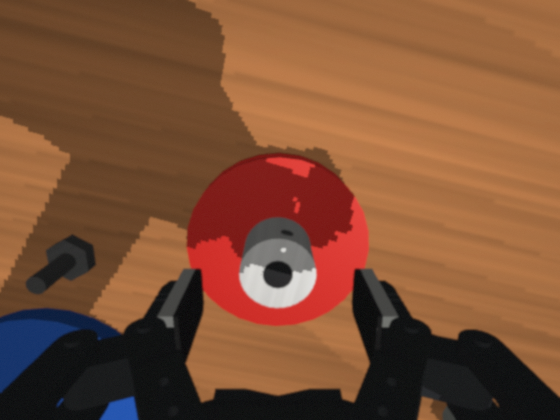

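Call:
step_arm([
  {"grip": 6.5, "tx": 0, "ty": 0, "tz": 1.0, "ax": 0, "ay": 0, "az": 0},
  {"grip": 6.5, "tx": 0, "ty": 0, "tz": 1.5, "ax": 0, "ay": 0, "az": 0},
  {"grip": 5, "tx": 0, "ty": 0, "tz": 0.6, "ax": 0, "ay": 0, "az": 0},
  {"grip": 4.3, "tx": 0, "ty": 0, "tz": 0, "ax": 0, "ay": 0, "az": 0},
  {"grip": 3.8, "tx": 0, "ty": 0, "tz": 0, "ax": 0, "ay": 0, "az": 0},
  {"grip": 3.4, "tx": 0, "ty": 0, "tz": 0, "ax": 0, "ay": 0, "az": 0},
  {"grip": 3.1, "tx": 0, "ty": 0, "tz": 0, "ax": 0, "ay": 0, "az": 0},
  {"grip": 3.1, "tx": 0, "ty": 0, "tz": 0, "ax": 0, "ay": 0, "az": 0},
], newtons=60)

```text
time: 25.08
tool_pos: [647.7, -119.4, 19.1]
tcp_rot: [-180.0, 0.0, 13.5]
ft_force: [-0.2, -0.6, -3.5]
finger_gap: 34.5
```

```bash

python3 -c "
from h import *
for n,L in [('side',[(178,168),(132,140),(200,115)]),('scene',[(193,368),(205,418),(308,312)])]:
  for u in L: print(n,u,onz(camera_model(n),u,0).round(),onz(camera_model(n),u,150).round())
"
```

```text
side (178, 168) [[ 809. -318.    0.]] [[ 746. -153.  150.]]
side (132, 140) [[1012. -456.    0.]] [[ 920. -271.  150.]]
side (200, 115) [[ 795. -627.    0.]] [[ 734. -418.  150.]]
scene (193, 368) [[ 680. -502.    0.]] [[ 786. -548.  150.]]
scene (205, 418) [[ 808. -553.    0.]] [[ 897. -592.  150.]]
scene (308, 312) [[ 734. -178.    0.]] [[ 833. -270.  150.]]
```

Call:
step_arm([
  {"grip": 3.1, "tx": 0, "ty": 0, "tz": -0.3, "ax": 0, "ay": 0, "az": 0},
  {"grip": 3.1, "tx": 0, "ty": 0, "tz": -0.7, "ax": 0, "ay": 0, "az": 0},
  {"grip": 3.1, "tx": 0, "ty": 0, "tz": -1.5, "ax": 0, "ay": 0, "az": 0},
  {"grip": 3.1, "tx": 0, "ty": 0, "tz": -2.5, "ax": 0, "ay": 0, "az": 0},
  {"grip": 3.1, "tx": 0, "ty": 0, "tz": -3, "ax": 0, "ay": 0, "az": 0},
  {"grip": 3.1, "tx": 0, "ty": 0, "tz": -2, "ax": 0, "ay": 0, "az": 0},
  {"grip": 3.1, "tx": 0, "ty": 0, "tz": -1, "ax": 0, "ay": 0, "az": 0},
  {"grip": 3.1, "tx": 0, "ty": 0, "tz": 0, "ax": 0, "ay": 0, "az": 0},
])

```text
time: 25.75
tool_pos: [650.5, -120.2, 134.6]
tcp_rot: [179.8, -0.4, 13.5]
ft_force: [1.1, -0.0, -3.0]
finger_gap: 34.3
```

Call:
step_arm([
  {"grip": 3.1, "tx": -0.66, "ty": 0.78, "tz": 0, "ax": 0, "ay": 0, "az": 0},
  {"grip": 3.1, "tx": -1.5, "ty": 1.8, "tz": 0, "ax": 0, "ay": 0, "az": 0},
  {"grip": 3.1, "tx": -2.2, "ty": 2.6, "tz": 0, "ax": 0, "ay": 0, "az": 0},
  {"grip": 3.1, "tx": -2.2, "ty": 2.6, "tz": 0, "ax": 0, "ay": 0, "az": 0},
  {"grip": 3.1, "tx": -2.2, "ty": 2.6, "tz": 0, "ax": 0, "ay": 0, "az": 0},
  {"grip": 3.1, "tx": -2.2, "ty": 2.6, "tz": 0, "ax": 0, "ay": 0, "az": 0},
  {"grip": 3.1, "tx": -2.2, "ty": 2.6, "tz": 0, "ax": 0, "ay": 0, "az": 0},
  {"grip": 3.1, "tx": -2.2, "ty": 2.6, "tz": 0, "ax": 0, "ay": 0, "az": 0},
])

```text
time: 26.42
tool_pos: [538.1, -333.1, 126.4]
tcp_rot: [-179.8, 0.2, 13.5]
ft_force: [-0.6, -0.7, -3.7]
finger_gap: 34.2
```

Call:
step_arm([
  {"grip": 3.1, "tx": -2.2, "ty": 2.6, "tz": 0, "ax": 0, "ay": 0, "az": 0},
  {"grip": 3.1, "tx": -1.7, "ty": 2.0, "tz": 0, "ax": 0, "ay": 0, "az": 0},
  {"grip": 3.1, "tx": -1.0, "ty": 1.2, "tz": 0, "ax": 0, "ay": 0, "az": 0},
  {"grip": 3.1, "tx": 0, "ty": 0, "tz": 0, "ax": 0, "ay": 0, "az": 0},
  {"grip": 3.1, "tx": 0, "ty": 0, "tz": 0, "ax": 0, "ay": 0, "az": 0},
  {"grip": 3.1, "tx": 0, "ty": 0, "tz": 0, "ax": 0, "ay": 0, "az": 0},
  {"grip": 3.1, "tx": 0, "ty": 0, "tz": 0, "ax": 0, "ay": 0, "az": 0},
])

```text
time: 27.0
tool_pos: [507.1, -398.7, 128.4]
tcp_rot: [-179.9, 0.0, 13.6]
ft_force: [0.2, -0.3, -3.8]
finger_gap: 34.4
```

```bash

python3 -c "
from h import *
wshot('w17')
"
```

```text
27.0 [ 507.1 -398.7  128.4] [-1.7992e+02  3.0000e-02  1.3580e+01] [ 0.2 -0.3 -3.8] 34.4 j6 33.7
```

View pics/w17.png

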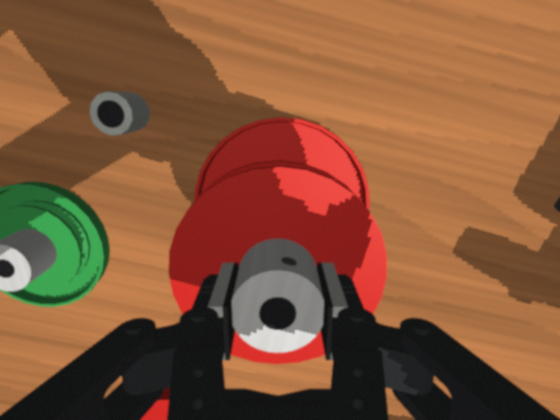

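```bash

python3 -c "
from h import *
cam,d=wl('w17')
P=onz(cam,[[284,118.5],[197.5,185],[369,185]],14)
print([np.round(togo(*(p-d['tp'])[:2],13.5),1) for p in P])
hsv=R_('pics/w17.png'); m=mask(hsv,'red')
k=max(cv2.findContours(m,0,1)[0],key=len)[:,0].astype(float)
k=k[(k[:,1]<185)]; c=circ(onz(cam,k,14)); print(c, togo(*(c[0]-d['tp'][:2]),13.5))
"
```

```text
[array([63.7,  5.3]), array([ 15.5, -59. ]), array([15.7, 68.9])]
(array([ 506.42894595, -402.76252554]), np.float64(66.38184287089956)) (np.float64(-1.6421268151704322), np.float64(3.7979388393584212))
```

Call:
step_arm([
  {"grip": 3.1, "tx": -0.2, "ty": 0.45, "tz": 1, "ax": 0, "ay": 0, "az": 0},
  {"grip": 3.1, "tx": 0, "ty": 0, "tz": 2, "ax": 0, "ay": 0, "az": 0},
  {"grip": 3.1, "tx": 0, "ty": 0, "tz": 2.5, "ax": 0, "ay": 0, "az": 0},
  {"grip": 3.1, "tx": 0, "ty": 0, "tz": 2, "ax": 0, "ay": 0, "az": 0},
  {"grip": 3.1, "tx": 0, "ty": 0, "tz": 1.2, "ax": 0, "ay": 0, "az": 0},
  {"grip": 3.1, "tx": 0, "ty": 0, "tz": 0.7, "ax": 0, "ay": 0, "az": 0},
  {"grip": 3.1, "tx": 0, "ty": 0, "tz": 0, "ax": 0, "ay": 0, "az": 0},
  {"grip": 3.1, "tx": 0, "ty": 0, "tz": 0, "ax": 0, "ay": 0, "az": 0},
])

```text
time: 27.72
tool_pos: [506.4, -405.0, 35.7]
tcp_rot: [180.0, -0.0, 13.5]
ft_force: [-0.4, -0.1, -4.0]
finger_gap: 34.1
```

Call:
step_arm([
  {"grip": 3.1, "tx": 0, "ty": 0, "tz": 0.3, "ax": 0, "ay": 0, "az": 0},
  {"grip": 3.1, "tx": 0, "ty": 0, "tz": 0, "ax": 0, "ay": 0, "az": 0},
  {"grip": 3.1, "tx": 0, "ty": 0, "tz": 0, "ax": 0, "ay": 0, "az": 0},
  {"grip": 3.1, "tx": 0, "ty": 0, "tz": 0, "ax": 0, "ay": 0, "az": 0},
])

```text
time: 28.05
tool_pos: [506.4, -405.3, 33.2]
tcp_rot: [179.9, -0.0, 13.5]
ft_force: [-0.1, -0.1, -5.6]
finger_gap: 34.2
```

```bash

python3 -c "
from h import *
wshot('w18')
"
```

```text
28.05 [ 506.4 -405.3   33.2] [ 1.7994e+02 -4.0000e-02  1.3510e+01] [-0.1 -0.1 -5.6] 34.2 j6 33.3
```

View pics/w18.png

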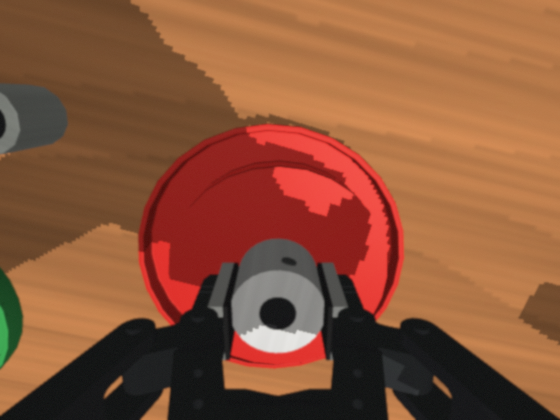

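Call:
step_arm([
  {"grip": 3.1, "tx": 0, "ty": -0.25, "tz": 0.4, "ax": 0, "ay": 0, "az": 0},
  {"grip": 3.1, "tx": 0, "ty": 0, "tz": 0.4, "ax": 0, "ay": 0, "az": 0},
  {"grip": 3.1, "tx": 0, "ty": 0, "tz": 0, "ax": 0, "ay": 0, "az": 0},
  {"grip": 3.1, "tx": 0, "ty": 0, "tz": 0, "ax": 0, "ay": 0, "az": 0},
  {"grip": 3.1, "tx": 0, "ty": 0, "tz": 0, "ax": 0, "ay": 0, "az": 0},
])

```text
time: 28.52
tool_pos: [505.3, -402.3, 24.0]
tcp_rot: [-180.0, 0.0, 13.5]
ft_force: [-0.3, -0.5, -3.4]
finger_gap: 34.3
```

Call:
step_arm([
  {"grip": 3.1, "tx": 0, "ty": 0, "tz": 0.15, "ax": 0, "ay": 0, "az": 0},
  {"grip": 3.1, "tx": 0, "ty": 0, "tz": 0, "ax": 0, "ay": 0, "az": 0},
  {"grip": 3.1, "tx": 0, "ty": 0, "tz": 0, "ax": 0, "ay": 0, "az": 0},
])

```text
time: 28.77
tool_pos: [505.4, -402.5, 22.8]
tcp_rot: [-180.0, 0.0, 13.5]
ft_force: [-0.3, 0.2, -3.8]
finger_gap: 34.8
```

Call:
step_arm([
  {"grip": 3.1, "tx": 0, "ty": 0, "tz": 0.1, "ax": 0, "ay": 0, "az": 0},
  {"grip": 3.1, "tx": 0, "ty": 0, "tz": 0, "ax": 0, "ay": 0, "az": 0},
  {"grip": 3.1, "tx": 0, "ty": 0, "tz": 0, "ax": 0, "ay": 0, "az": 0},
])

```text
time: 29.02
tool_pos: [505.6, -402.6, 22.6]
tcp_rot: [180.0, -0.0, 13.5]
ft_force: [-4.2, 2.2, 4.4]
finger_gap: 34.5
```

Call:
step_arm([
  {"grip": 3.4, "tx": 0, "ty": 0, "tz": 0, "ax": 0, "ay": 0, "az": 0},
  {"grip": 4.2, "tx": 0, "ty": 0, "tz": 0, "ax": 0, "ay": 0, "az": 0},
  {"grip": 5.5, "tx": 0, "ty": 0, "tz": 0, "ax": 0, "ay": 0, "az": 0},
  {"grip": 6.5, "tx": 0, "ty": 0, "tz": 0, "ax": 0, "ay": 0, "az": 0},
  {"grip": 6.5, "tx": 0, "ty": 0, "tz": 0, "ax": 0, "ay": 0, "az": 0},
  {"grip": 6.5, "tx": 0, "ty": 0, "tz": -1.5, "ax": 0, "ay": 0, "az": 0},
  {"grip": 6.5, "tx": 0, "ty": 0, "tz": -3, "ax": 0, "ay": 0, "az": 0},
  {"grip": 7, "tx": 0, "ty": 0, "tz": -4, "ax": 0, "ay": 0, "az": 0},
])

```text
time: 29.68
tool_pos: [503.3, -400.6, 104.6]
tcp_rot: [-179.7, 0.2, 13.5]
ft_force: [0.7, -1.3, -1.2]
finger_gap: 70.1
```

Call:
step_arm([
  {"grip": 7, "tx": 0.5, "ty": -1, "tz": -3.5, "ax": 0, "ay": 0, "az": 0},
  {"grip": 7, "tx": 1.2, "ty": -2.5, "tz": -2.5, "ax": 0, "ay": 0, "az": 0},
  {"grip": 7, "tx": 1.7, "ty": -3.5, "tz": -1, "ax": 0, "ay": 0, "az": 0},
  {"grip": 7, "tx": 1.7, "ty": -3.5, "tz": 0, "ax": 0, "ay": 0, "az": 0},
  {"grip": 7, "tx": 1.7, "ty": -3.5, "tz": 0, "ax": 0, "ay": 0, "az": 0},
  {"grip": 7, "tx": 1.7, "ty": -3.5, "tz": 0, "ax": 0, "ay": 0, "az": 0},
  {"grip": 7, "tx": 1.7, "ty": -3.5, "tz": 0, "ax": 0, "ay": 0, "az": 0},
  {"grip": 7, "tx": 1.7, "ty": -3.5, "tz": 0, "ax": 0, "ay": 0, "az": 0},
])

```text
time: 30.35
tool_pos: [564.3, -134.7, 178.4]
tcp_rot: [179.9, -0.1, 13.5]
ft_force: [0.4, -0.1, 0.5]
finger_gap: 70.0
```

Call:
step_arm([
  {"grip": 7, "tx": 1.7, "ty": -3.5, "tz": 0, "ax": 0, "ay": 0, "az": 0},
  {"grip": 7, "tx": 1.7, "ty": -3.5, "tz": 0, "ax": 0, "ay": 0, "az": 0},
  {"grip": 7, "tx": 1.7, "ty": -3.5, "tz": 0, "ax": 0, "ay": 0, "az": 0},
  {"grip": 7, "tx": 1.7, "ty": -3.5, "tz": 0, "ax": 0, "ay": 0, "az": 0},
  {"grip": 7, "tx": 1.7, "ty": -3.5, "tz": 0, "ax": 0, "ay": 0, "az": 0},
  {"grip": 7, "tx": 1.7, "ty": -3.5, "tz": 0, "ax": 0, "ay": 0, "az": 0},
  {"grip": 7, "tx": 1.7, "ty": -3.5, "tz": 0, "ax": 0, "ay": 0, "az": 0},
  {"grip": 7, "tx": 1.0, "ty": -2.0, "tz": 0, "ax": 0, "ay": 0, "az": 0},
])

```text
time: 31.02
tool_pos: [627.7, 155.6, 178.3]
tcp_rot: [-179.9, -0.1, 13.6]
ft_force: [0.6, 0.2, 0.4]
finger_gap: 69.9
```

Call:
step_arm([
  {"grip": 7, "tx": 0.3, "ty": -0.7, "tz": 0, "ax": 0, "ay": 0, "az": 0},
  {"grip": 7, "tx": 0, "ty": 0, "tz": 0, "ax": 0, "ay": 0, "az": 0},
  {"grip": 7, "tx": 0, "ty": 0, "tz": 0, "ax": 0, "ay": 0, "az": 0},
  {"grip": 7, "tx": 0, "ty": 0, "tz": 0, "ax": 0, "ay": 0, "az": 0},
  {"grip": 7, "tx": 0, "ty": 0, "tz": 0, "ax": 0, "ay": 0, "az": 0},
])

```text
time: 31.43
tool_pos: [628.7, 157.1, 177.1]
tcp_rot: [180.0, -0.0, 13.4]
ft_force: [0.1, -0.2, -0.0]
finger_gap: 70.2
```

```bash

python3 -c "
from h import *
wshot('w19')
bore('w19',(279,182),46)
"
```

```text
31.4333 [628.7 157.1 177.1] [179.98  -0.    13.4 ] [ 0.1 -0.2 -0. ] 70.2 j6 86.1
bore [278.1 187.3] area 164 [638.5 158.   46. ] go [9.7 1.4]
```

View pics/w19.png

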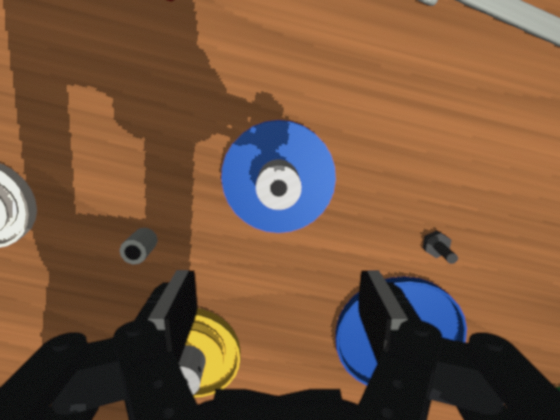

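Call:
step_arm([
  {"grip": 6.5, "tx": 0.95, "ty": 0.1, "tz": 1, "ax": 0, "ay": 0, "az": 0},
  {"grip": 6.5, "tx": 0, "ty": 0, "tz": 3, "ax": 0, "ay": 0, "az": 0},
  {"grip": 6.5, "tx": 0, "ty": 0, "tz": 3.5, "ax": 0, "ay": 0, "az": 0},
  {"grip": 6.5, "tx": 0, "ty": 0, "tz": 3, "ax": 0, "ay": 0, "az": 0},
  {"grip": 6.5, "tx": 0, "ty": 0, "tz": 1.6, "ax": 0, "ay": 0, "az": 0},
  {"grip": 6.5, "tx": 0, "ty": 0, "tz": 0.5, "ax": 0, "ay": 0, "az": 0},
  {"grip": 6.5, "tx": 0, "ty": 0, "tz": 0, "ax": 0, "ay": 0, "az": 0},
  {"grip": 6.5, "tx": 0, "ty": 0, "tz": 0, "ax": 0, "ay": 0, "az": 0},
], newtons=60)

```text
time: 32.15
tool_pos: [638.9, 159.6, 52.0]
tcp_rot: [180.0, -0.1, 13.5]
ft_force: [0.6, 0.1, -0.5]
finger_gap: 65.0
```

```bash

python3 -c "
from h import *
wshot('w20')
"
```

```text
32.15 [638.9 159.6  52. ] [ 1.7999e+02 -7.0000e-02  1.3470e+01] [ 0.6  0.1 -0.5] 65.0 j6 86.1
```

View pics/w20.png

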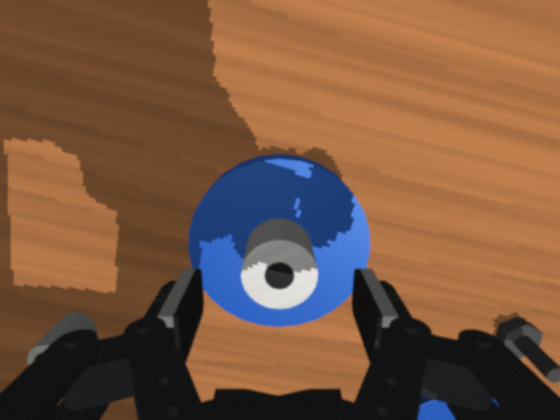

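Call:
step_arm([
  {"grip": 6.5, "tx": 0, "ty": 0, "tz": 1.0, "ax": 0, "ay": 0, "az": 0},
  {"grip": 6.5, "tx": 0, "ty": 0, "tz": 1.5, "ax": 0, "ay": 0, "az": 0},
  {"grip": 5, "tx": 0, "ty": 0, "tz": 0.6, "ax": 0, "ay": 0, "az": 0},
  {"grip": 4.3, "tx": 0, "ty": 0, "tz": 0, "ax": 0, "ay": 0, "az": 0},
  {"grip": 3.8, "tx": 0, "ty": 0, "tz": 0, "ax": 0, "ay": 0, "az": 0},
  {"grip": 3.4, "tx": 0, "ty": 0, "tz": 0, "ax": 0, "ay": 0, "az": 0},
  {"grip": 3.1, "tx": 0, "ty": 0, "tz": 0, "ax": 0, "ay": 0, "az": 0},
  {"grip": 3.1, "tx": 0, "ty": 0, "tz": 0, "ax": 0, "ay": 0, "az": 0},
], newtons=60)

```text
time: 32.87
tool_pos: [638.0, 160.2, 19.7]
tcp_rot: [-180.0, 0.0, 13.5]
ft_force: [-0.0, 0.1, -3.9]
finger_gap: 34.5
```

Call:
step_arm([
  {"grip": 3.1, "tx": 0, "ty": 0, "tz": -0.3, "ax": 0, "ay": 0, "az": 0},
  {"grip": 3.1, "tx": 0, "ty": 0, "tz": -0.7, "ax": 0, "ay": 0, "az": 0},
  {"grip": 3.1, "tx": 0, "ty": 0, "tz": -1.5, "ax": 0, "ay": 0, "az": 0},
  {"grip": 3.1, "tx": 0, "ty": 0, "tz": -2.5, "ax": 0, "ay": 0, "az": 0},
  {"grip": 3.1, "tx": 0, "ty": 0, "tz": -3, "ax": 0, "ay": 0, "az": 0},
  {"grip": 3.1, "tx": 0, "ty": 0, "tz": -2, "ax": 0, "ay": 0, "az": 0},
  {"grip": 3.1, "tx": 0, "ty": 0, "tz": -1, "ax": 0, "ay": 0, "az": 0},
  {"grip": 3.1, "tx": 0, "ty": 0, "tz": 0, "ax": 0, "ay": 0, "az": 0},
])

```text
time: 33.53
tool_pos: [640.8, 160.6, 135.1]
tcp_rot: [180.0, -0.4, 13.5]
ft_force: [0.6, 0.7, -3.9]
finger_gap: 34.3
```

Call:
step_arm([
  {"grip": 3.1, "tx": -0.7, "ty": 0.5, "tz": 0, "ax": 0, "ay": 0, "az": 0},
  {"grip": 3.1, "tx": -1.6, "ty": 1.2, "tz": 0, "ax": 0, "ay": 0, "az": 0},
  {"grip": 3.1, "tx": -2.4, "ty": 1.77, "tz": 0, "ax": 0, "ay": 0, "az": 0},
  {"grip": 3.1, "tx": -2.4, "ty": 1.77, "tz": 0, "ax": 0, "ay": 0, "az": 0},
  {"grip": 3.1, "tx": -2.4, "ty": 1.77, "tz": 0, "ax": 0, "ay": 0, "az": 0},
  {"grip": 3.1, "tx": -2.4, "ty": 1.77, "tz": 0, "ax": 0, "ay": 0, "az": 0},
  {"grip": 3.1, "tx": -2.4, "ty": 1.77, "tz": 0, "ax": 0, "ay": 0, "az": 0},
  {"grip": 3.1, "tx": -1.6, "ty": 1.2, "tz": 0, "ax": 0, "ay": 0, "az": 0},
])

```text
time: 34.2
tool_pos: [507.1, 7.0, 127.0]
tcp_rot: [-179.9, 0.3, 13.5]
ft_force: [0.9, 0.5, -4.2]
finger_gap: 34.8
```

Call:
step_arm([
  {"grip": 3.1, "tx": -0.9, "ty": 0.6, "tz": 0, "ax": 0, "ay": 0, "az": 0},
  {"grip": 3.1, "tx": 0, "ty": 0, "tz": 0, "ax": 0, "ay": 0, "az": 0},
  {"grip": 3.1, "tx": 0, "ty": 0, "tz": 0, "ax": 0, "ay": 0, "az": 0},
  {"grip": 3.1, "tx": 0, "ty": 0, "tz": 0, "ax": 0, "ay": 0, "az": 0},
  {"grip": 3.1, "tx": 0, "ty": 0, "tz": 0, "ax": 0, "ay": 0, "az": 0},
])

```text
time: 34.62
tool_pos: [504.1, 1.5, 129.5]
tcp_rot: [-180.0, 0.0, 13.6]
ft_force: [0.4, 0.1, -4.1]
finger_gap: 34.4
```

```bash

python3 -c "
from h import *
wshot('w21')
"
```

```text
34.6167 [504.1   1.5 129.5] [-179.98    0.     13.56] [ 0.4  0.1 -4.1] 34.4 j6 70.8
```

View pics/w21.png

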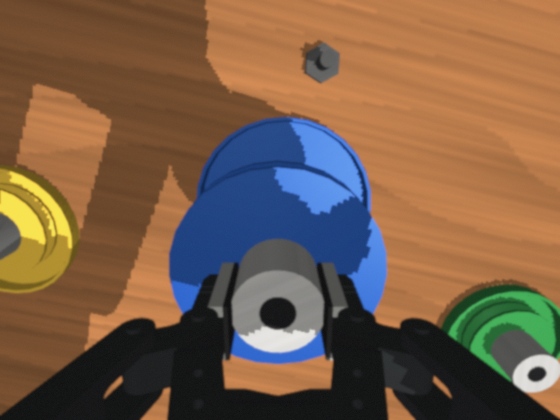

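Call:
step_arm([
  {"grip": 3.1, "tx": -0.1, "ty": 0.3, "tz": 1, "ax": 0, "ay": 0, "az": 0},
  {"grip": 3.1, "tx": 0, "ty": 0, "tz": 2, "ax": 0, "ay": 0, "az": 0},
  {"grip": 3.1, "tx": 0, "ty": 0, "tz": 2.5, "ax": 0, "ay": 0, "az": 0},
  {"grip": 3.1, "tx": 0, "ty": 0, "tz": 2, "ax": 0, "ay": 0, "az": 0},
  {"grip": 3.1, "tx": 0, "ty": 0, "tz": 1.3, "ax": 0, "ay": 0, "az": 0},
  {"grip": 3.1, "tx": 0, "ty": 0, "tz": 0.8, "ax": 0, "ay": 0, "az": 0},
  {"grip": 3.1, "tx": 0, "ty": 0, "tz": 0.2, "ax": 0, "ay": 0, "az": 0},
  {"grip": 3.1, "tx": 0, "ty": 0, "tz": 0, "ax": 0, "ay": 0, "az": 0},
])

```text
time: 35.33
tool_pos: [503.1, -2.2, 31.1]
tcp_rot: [-180.0, 0.1, 13.5]
ft_force: [-0.3, 0.1, -4.5]
finger_gap: 34.1
```

Call:
step_arm([
  {"grip": 3.1, "tx": 0, "ty": 0, "tz": 0, "ax": 0, "ay": 0, "az": 0},
  {"grip": 3.1, "tx": 0, "ty": 0, "tz": 0, "ax": 0, "ay": 0, "az": 0},
  {"grip": 3.1, "tx": 0, "ty": 0, "tz": 0, "ax": 0, "ay": 0, "az": 0},
])

```text
time: 35.58
tool_pos: [504.5, -2.5, 33.0]
tcp_rot: [180.0, -0.1, 13.5]
ft_force: [-0.4, -0.2, -4.2]
finger_gap: 34.6
```

```bash

python3 -c "
from h import *
wshot('w22')
"
```

```text
35.5833 [504.5  -2.5  33. ] [ 1.7996e+02 -1.2000e-01  1.3510e+01] [-0.4 -0.2 -4.2] 34.6 j6 70.4
```

View pics/w22.png

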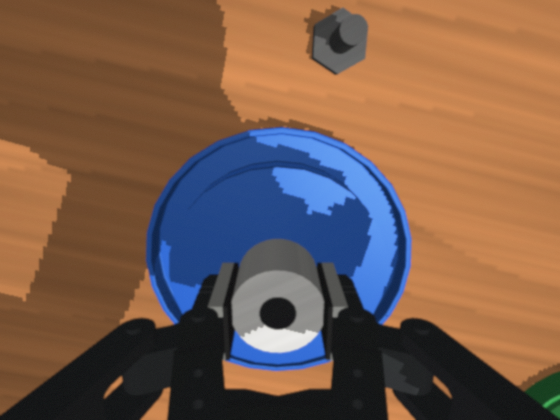

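Call:
step_arm([
  {"grip": 3.1, "tx": 0, "ty": 0, "tz": 0.4, "ax": 0, "ay": 0, "az": 0},
  {"grip": 3.1, "tx": 0, "ty": 0, "tz": 0.35, "ax": 0, "ay": 0, "az": 0},
  {"grip": 3.1, "tx": 0, "ty": 0, "tz": 0, "ax": 0, "ay": 0, "az": 0},
  {"grip": 3.1, "tx": 0, "ty": 0, "tz": 0, "ax": 0, "ay": 0, "az": 0},
  {"grip": 3.1, "tx": 0, "ty": 0, "tz": 0, "ax": 0, "ay": 0, "az": 0},
])

```text
time: 36.05
tool_pos: [503.3, -2.4, 24.1]
tcp_rot: [-180.0, 0.0, 13.5]
ft_force: [0.3, -0.1, -3.7]
finger_gap: 34.4
```

Call:
step_arm([
  {"grip": 3.1, "tx": 0, "ty": 0, "tz": 0.1, "ax": 0, "ay": 0, "az": 0},
  {"grip": 3.1, "tx": 0, "ty": 0, "tz": 0, "ax": 0, "ay": 0, "az": 0},
  {"grip": 3.1, "tx": 0, "ty": 0, "tz": 0, "ax": 0, "ay": 0, "az": 0},
])

```text
time: 36.3
tool_pos: [503.4, -2.4, 23.3]
tcp_rot: [-180.0, 0.0, 13.5]
ft_force: [0.5, -0.6, -3.1]
finger_gap: 34.5
```

Call:
step_arm([
  {"grip": 3.1, "tx": 0, "ty": 0, "tz": 0.1, "ax": 0, "ay": 0, "az": 0},
  {"grip": 3.1, "tx": 0, "ty": 0, "tz": 0, "ax": 0, "ay": 0, "az": 0},
  {"grip": 3.1, "tx": 0, "ty": 0, "tz": 0, "ax": 0, "ay": 0, "az": 0},
])

```text
time: 36.55
tool_pos: [503.6, -2.4, 23.0]
tcp_rot: [180.0, -0.0, 13.5]
ft_force: [-4.4, 0.9, 5.2]
finger_gap: 34.2
```

Call:
step_arm([
  {"grip": 3.4, "tx": 0, "ty": 0, "tz": 0, "ax": 0, "ay": 0, "az": 0},
  {"grip": 4.2, "tx": 0, "ty": 0, "tz": 0, "ax": 0, "ay": 0, "az": 0},
  {"grip": 5.5, "tx": 0, "ty": 0, "tz": 0, "ax": 0, "ay": 0, "az": 0},
  {"grip": 6.5, "tx": 0, "ty": 0, "tz": 0, "ax": 0, "ay": 0, "az": 0},
  {"grip": 6.5, "tx": 0, "ty": 0, "tz": 0, "ax": 0, "ay": 0, "az": 0},
  {"grip": 6.5, "tx": 0, "ty": 0, "tz": -1.5, "ax": 0, "ay": 0, "az": 0},
  {"grip": 6.5, "tx": 0, "ty": 0, "tz": -3, "ax": 0, "ay": 0, "az": 0},
  {"grip": 7, "tx": 0, "ty": 0, "tz": -4, "ax": 0, "ay": 0, "az": 0},
])

```text
time: 37.22
tool_pos: [500.5, -2.1, 104.9]
tcp_rot: [-179.9, 0.4, 13.5]
ft_force: [1.4, -0.3, -0.2]
finger_gap: 70.2
```

Call:
step_arm([
  {"grip": 7, "tx": 0, "ty": 0, "tz": -4, "ax": 0, "ay": 0, "az": 0},
  {"grip": 7, "tx": 0, "ty": 0, "tz": -4, "ax": 0, "ay": 0, "az": 0},
  {"grip": 7, "tx": -1, "ty": 0, "tz": -4, "ax": 0, "ay": 0, "az": 0},
  {"grip": 7, "tx": -2, "ty": 0, "tz": -3, "ax": 0, "ay": 0, "az": 0},
  {"grip": 7, "tx": -2, "ty": 0, "tz": -1.5, "ax": 0, "ay": 0, "az": 0},
  {"grip": 7, "tx": -1, "ty": 0, "tz": -0.5, "ax": 0, "ay": 0, "az": 0},
  {"grip": 7, "tx": 0, "ty": 0, "tz": 0, "ax": 0, "ay": 0, "az": 0},
  {"grip": 7, "tx": 0, "ty": 0, "tz": 0, "ax": 0, "ay": 0, "az": 0},
])

```text
time: 37.88
tool_pos: [445.4, -16.5, 277.7]
tcp_rot: [180.0, -0.1, 13.5]
ft_force: [-0.3, -0.4, 0.5]
finger_gap: 70.3
```

```bash

python3 -c "
from h import *
wshot('w23')
for n in ['scene','side']: cv2.imwrite(f'pics/{n}9.png',snapshot(n)[:,:,::-1])
a=cv2.imread('pics/scene9.png')[170:340,110:430]; b=cv2.imread('pics/side9.png')[120:410,180:400]
cv2.imwrite('pics/s9c.png',cv2.resize(a,None,fx=2.5,fy=2.5)); cv2.imwrite('pics/d9c.png',cv2.resize(b,None,fx=2,fy=2))
"
```

```text
37.8833 [445.4 -16.5 277.7] [ 1.7997e+02 -1.0000e-01  1.3480e+01] [-0.3 -0.4  0.5] 70.3 j6 67.8
```

View pics/s9c.png

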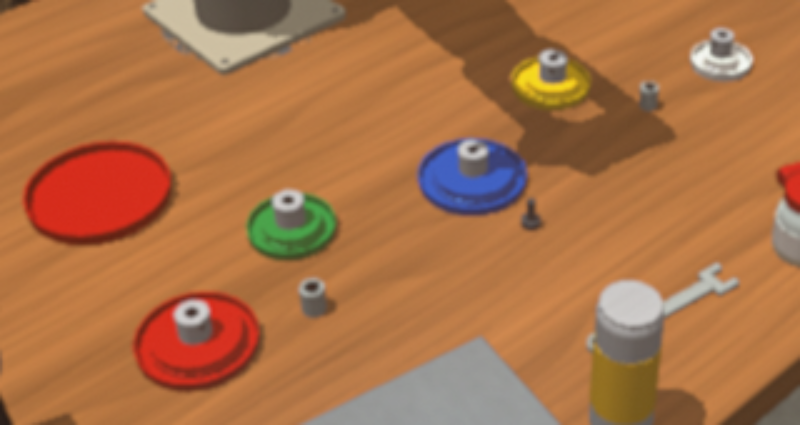

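View pics/d9c.png

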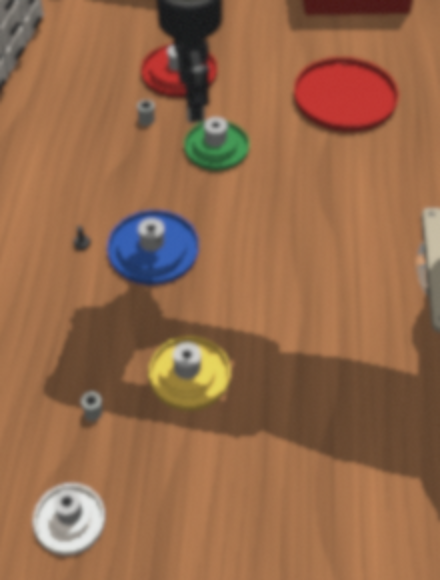

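View pics/w23.png

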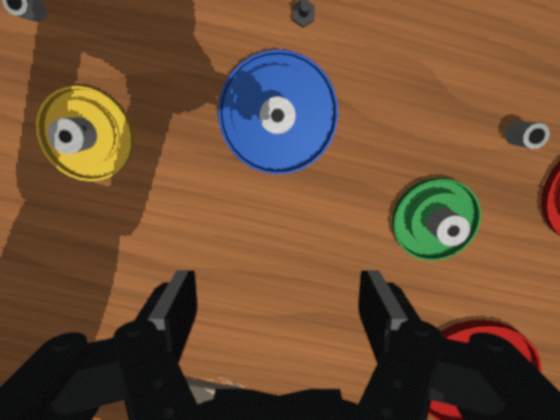

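All five pulleys sit hub up in the dishes of their colours, and the arm is clear.

```bash
python3 -c "
from bench import *
print(hand_in())"
```

```text
the job is handed in; nothing more can be done
None
```

I took both stacks apart from the top (white, yellow, green, red, blue). Each pulley was gripped by its hub, lowered until the wrist force showed contact with the dish floor, and released. I handed in at about 38 s of the 144 s allowed.

- **Final pictures:** the scene and side views show all five pulleys flat and hub up, each in the dish of its own colour. The wrist view shows the yellow, green and blue ones the same way. The arm was clear and touching nothing.
- **Red dish:** red went into the smaller of the two red dishes, which measured about 66 mm outer radius as listed. The other measured about 90 mm.
- **Forces:** the highest I read was about 14 N, as white touched its dish floor. Force was only read at the end of each move, so a brief peak in between would not show.
- **Disagreements:** the first dish positions from the scene and side cameras differed by roughly 5–25 mm. Each pulley was lowered on a fresh wrist picture of its dish, and each ended within a few millimetres of the centre. The arm also needed a moment to settle after each move, so I waited and approached the dish floors in small steps.

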